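# Stack the spacer, washer and bushing on the bending jig's post

### The arm

A 6-joint arm with a two-finger parallel gripper is mounted at the origin on the work surface. World frame = base frame: x ahead of the robot, y to its left, z up, the work surface at z = 0. Lengths are in m, angles in rad, forces in N, time in s.
With the tool pointing down it reaches from about 0.25 to 0.775 m from the base axis. Payload 4 kg.
Tool frame: the origin (TCP) lies midway between the tips of the shut fingers; the grasp point (between the pads) lies 19 mm behind it; z points along the fingers, y is the direction in which the jaws open and shut (so a half turn about z gives the same grasp; the last joint's range is limited). The gripper opens to 94 mm and grips with 3 to 60 N. Pads are 16 mm wide; open, the fingers measure 119 mm over their backs; the gripper's body (75 mm by 177 mm) begins 78 mm behind the grasp point.
Start: joints at [-1.225, 0.087, 1.371, -0, 1.684, -0.103], TCP at [0.239, -0.496, 0.206] pointing down, gripper open.
Joint ranges: [-3.1, 3.1], [-0.76, 2.03], [0.27, 2.55], [-1.08, 4.22], [0.17, 2.65], [-2.57, 2.57]. Speed limits (rad/s): [2.79, 2.79, 3.14, 3.14, 3.14, 3.14].

### API

Orientations are given as [roll, pitch, yaw] about the fixed x, y, z axes, in that order (R = Rz(yaw) Ry(pitch) Rx(roll)).
In Python, from bench import robot gives the robot as it stands.
- The arm moves only by the tool drive_tool, never from a script. Its argument "series" is a list that holds one entry, the list of rows, each a list of 7 numbers: the turn, a rotation vector about the tool's x, y, z in rad, then the shift along the tool's x, y, z in cm, then the opening in per cent of the stroke, from 0 (shut) to 100 (fully open). In form: [[[rx, ry, rz, tx, ty, tz, fingers], ...]]. A call has 1 to 20 rows; each row is the pose to reach, as a shift and turn from the pose measured when the call began, along the tool's axes at that moment; what a row does not reach only later rows make up. A row lasts 1/10 s, in which the tool goes at most 50 mm and 8.59 degrees, less where a joint would pass 70% of its speed; a pose out of reach is approached as far as the arm can. A call with a gripper value outside its range is refused whole. The fingers move at their own pace and stop on an object; the grip force is fixed at half the most. Time passes only in rows, so rows that repeat a pose let the fingers close. It gives the time, the measured TCP pose, the force and the opening at its end, in the units of the state.
- robot.get_obs(): the state, without advancing time (a new reading comes with each control period).
- robot.snapshot(name): name is "scene" or "top"; returns a dict with "img" (480x640x3 uint8, blue, green, red), "depth" (480x640 float32, m along the optical axis (not along the pixel's ray), 0 where there is no reading), "vertical_fov" (degrees; the focal length in pixels is half the picture's height over the tangent of half this angle, whatever the lens; pixels are square), "cx", "cy" (the principal point, pixels), "rvec" (rotation vector, rad) and "tvec" (3), from world to camera coordinates, as OpenCV has them. Camera axes: x right, y down, z forward; pixel columns grow to the right and rows downward; lengths in m; the calibration is good to about 2 mm. A picture is of the moment at which its call begins.
- robot.close_job(): hands the job in, once; it reports no verdict.
The state is a dict: "time": time; "joint_positions": joint angles; "qvel": joint speeds; "joint_torque": joint torques, N m; "tool_pos": TCP position; "ee_rot": TCP orientation; "wrist_force": force on the tool from outside, world axes, zero at the start; "wrist_torque": the same for the moment, N m; "width": finger opening in m.
Only numpy, scipy, OpenCV 4.12 (cv2) and the standard library are available. Lean on these libraries where they do the work, as an engineer would, in place of code of your own. Each camera call takes 0.05 s, during which the arm holds its last target.

### The job

Set up the bar-bending jig: thread the white spacer onto its chrome post first, then the steel washer, then the brass bushing with its flange down, pushing each one down over the post's spring leaves until it sits flat and fully home on the one below. Bed the stack with a firm push of about 20 N on the bushing for half a second; feel your way and force nothing: never press with more than 35 N. Then let go of the finished stack and leave everything else on the counter where it is.

Things in the scene. Friction and masses are not known exactly. Their poses are not given: they have to be found in the camera images.
- clamp (a point): Post of the jig: point on its axis (z, up) at the top of the fixed clamp ring, 20 mm over the counter. The chrome post is clamped at a height that differs each time and is not measured: its seat (flat shoulder, 36 mm wide) is 10 to 22 mm above this point. From the seat rises the 14 mm thick post; its round nose ends 75 mm over the seat.
- jig: Bar-bending jig, screwed down: dark steel plate 170 (x) by 200 (y) by 12 mm, dial, post in the middle, fence along +x (32 mm high), lever arm towards -2.6 rad with a roller (43 mm high, 74 mm off the post). Origin: underside, below the post. Four spring leaves stand 2.5 mm out of the post 49 to 62 mm over its seat and rub on every part; none falls past them by itself. Never press with over 35 N.
- spacer_mid (a point): White plastic spacer, a plain tube 32 mm outside, 18 mm bore, 20 mm tall, about 30 g, standing on end on the dark mat. It needs some 5 to 9 N to pass the post's leaves, as does the washer; below them it drops freely. This point is its centre, half-way up; z is its axis.
- washer_mid (a point): Bright steel washer, 40 mm outside, 18 mm bore, 6 mm thick, about 45 g, lying flat on the mat. This point is its centre, half-way up (3 mm over its underside); z is its axis.
- bushing_mid (a point): Brass flanged bushing, 26 mm tall, 16 mm bore, 140 g, standing on its flange (40 mm across, 4 mm thick); the body above it is 32 mm across. Getting it onto the post's leaves takes about 8 to 14 N, then some 3 to 6 N (friction, either way) all the way down; fully home, the leaves spring out over its top end. This point is its centre, half-way up (13 mm over its underside); z is its axis.
- mat: Dark forming mat, 220 mm (x) by 310 mm (y), 3 mm thick, fixed to the counter. Origin: centre of its underside.
- roller_mid (a point): Bystander on the mat: dark steel roller, 44 mm outside, 18 mm tall. Centre.
- gasket_mid (a point): Bystander on the mat: red rubber ring, 30 mm outside, 5 mm thick. Centre.
- canister_mid (a point): Bystander: screw-top amber glass canister of rivet posts, 72 mm across, 100 mm tall. Point 50 mm up its axis.
- gutter_mid (a point): Bystander: sky-blue curved plastic finger gutter, 90 by 37 mm, 19 mm high, lying hollow side down. Point at its middle.
- iron_mid (a point): Bystander: stainless bending iron with black grip, 245 mm long, lying flat, 20 mm high. Point where the shank enters the grip; x runs along the shank.
- dowel_mid (a point): Bystander: walnut forming dowel, 34 mm across, 121 mm tall with a rounded top, standing upright. Point half-way up.

How it is judged:
By the outcome, as a careful person would: the job done as asked, in the order asked, and still so for the second after the job is handed in, with the robot touching nothing.
It also fails if it takes over 72 s, if anything falls off the work surface, if the arm or the gripper's body presses on something with over 40 N, if the wrist force passes 120 N, or if a joint passes its speed limit or range.

## Working session

There is one attempt and no reset: what is moved stays moved. The work goes in short steps, Python scripts to look and compute and a tool call to move; the robot and the scene stay as the last step left them, time stands still between calls to the robot, and variables do not carry over. Pictures are saved under pics/ and viewed, and the job is handed in when it is done.

Besides the shell and the picture viewer there is one more tool, called after "Call:" as name([rows], argument=value, ...), one row to a line, values as JSON. drive_tool: Moves the arm, as the interface text tells. Its arguments: {"type":"object","properties":{"series":{"type":"array","items":{"type":"array","items":{"type":"array","items":{"type":"number"}}}}},"required":["series"]}

```bash
ls; mkdir -p pics; cat > h.py <<'E'
import numpy as np, cv2
from bench import robot
from scipy.spatial.transform import Rotation as R
def K(s):
    f=240/np.tan(np.radians(s["vertical_fov"])/2); return f,s["cx"],s["cy"]
def world(s,u,v,d=None):
    f,cx,cy=K(s); 
    if d is None: d=s["depth"][int(v),int(u)]
    p=np.array([(u-cx)/f*d,(v-cy)/f*d,d]); Rm=cv2.Rodrigues(np.array(s["rvec"],float))[0]
    return Rm.T@(p-np.array(s["tvec"]).ravel())
def atz(s,u,v,z):
    a=world(s,u,v,1.);b=world(s,u,v,2.); return a+(b-a)*(z-a[2])/(b[2]-a[2])
def proj(s,p):
    f,cx,cy=K(s);Rm=cv2.Rodrigues(np.array(s["rvec"],float))[0]
    c=Rm@np.array(p)+np.array(s["tvec"]).ravel(); return f*c[0]/c[2]+cx,f*c[1]/c[2]+cy
def cloud(s):
    f,cx,cy=K(s);d=s["depth"];v,u=np.mgrid[:480,:640]
    p=np.stack([(u-cx)/f*d,(v-cy)/f*d,d],-1);Rm=cv2.Rodrigues(np.array(s["rvec"],float))[0]
    w=(p-np.array(s["tvec"]).ravel())@Rm; w[d==0]=np.nan; return w
E
python3 - <<'E'
from h import *
import pickle
for n in("scene","top"):
    s=robot.snapshot(n); cv2.imwrite(f"pics/{n}0.png",s["img"]); pickle.dump(s,open(n+"0.pkl","wb"))
    print({k:s[k] for k in("vertical_fov","cx","cy","rvec","tvec")})
print(robot.get_obs())
E
```

```text
pics
{'vertical_fov': 57.912423731330215, 'cx': 324.12847605560967, 'cy': 244.48553411172142, 'rvec': array([ 0.8172253 ,  2.59281031, -1.07235848]), 'tvec': array([ 0.55063107, -0.1494409 ,  1.15397064])}
{'vertical_fov': 54.45719234407317, 'cx': 323.3669969462206, 'cy': 240.13810350234758, 'rvec': array([ 2.20081607, -2.13909083,  0.08388751]), 'tvec': array([-0.10396956,  0.62801459,  1.13244507])}
{'time': 0.1, 'joint_positions': array([-1.22508772e+00,  8.78880555e-02,  1.37208506e+00, -2.51692754e-05,
        1.68363264e+00, -1.03089952e-01]), 'qvel': array([ 5.80725695e-04,  1.91956859e-04, -1.82755985e-03,  8.91614886e-04,
        9.02037502e-04, -3.30017280e-05]), 'joint_torque': array([ 2.76885803e-03, -3.41252875e+01, -3.03302085e+01,  7.20906467e-02,
        3.03670310e-02, -9.77485638e-05]), 'tool_pos': array([ 0.2384577 , -0.49506152,  0.2044266 ]), 'ee_rot': array([-3.13958767e+00, -1.82280852e-04,  4.48795569e-01]), 'wrist_force': array([-0.78216581, -0.04837321, -0.16492907]), 'wrist_torque': array([ 0.04245684, -0.01779811,  0.01676346]), 'width': 0.09410020264910395}
```

View pics/scene0.png

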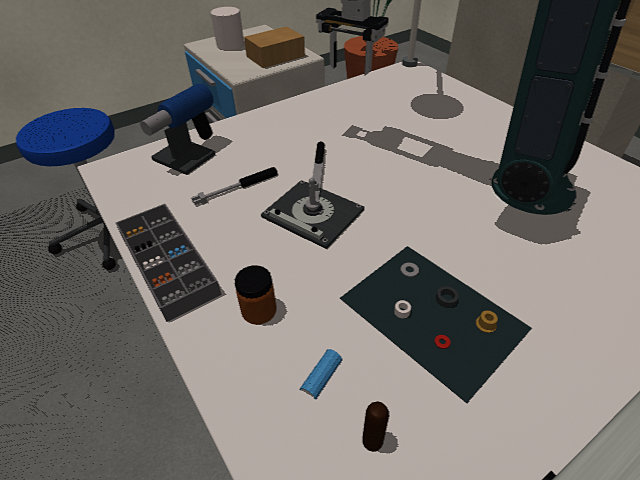

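View pics/top0.png

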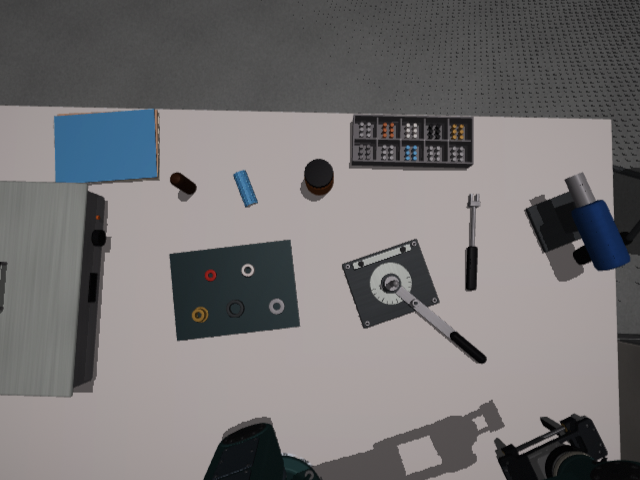

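The top view shows the mat with the red gasket (210,275), spacer (248,270), bushing (200,314), dark roller (236,309) and washer (277,306). The post is at about (391,284). I'll enlarge these next.

```bash
python3 - <<'E'
from h import *
import pickle
t=pickle.load(open("top0.pkl","rb"));s=pickle.load(open("scene0.pkl","rb"))
c=lambda i,x0,y0,w,h,k:cv2.resize(i[y0:y0+h,x0:x0+w],None,fx=k,fy=k,interpolation=cv2.INTER_CUBIC)
cv2.imwrite("pics/t_mat.png",c(t["img"],165,235,140,110,5.5))
cv2.imwrite("pics/t_jig.png",c(t["img"],340,235,100,100,6))
cv2.imwrite("pics/s_jig.png",c(s["img"],255,130,120,120,5))
cv2.imwrite("pics/s_mat.png",c(s["img"],340,240,200,150,4))
W=cloud(t)
for n,(u,v) in dict(mat=(260,290),counter=(320,340),dial=(375,284),post=(391,284),can=(319,170)).items(): print(n,W[v,u], atz(t,u,v,0))
E
```

```text
mat [0.50241077 0.06995671 0.00459   ] [0.50231217 0.07062368 0.        ]
counter [ 0.38280113 -0.08456803  0.00209811] [ 0.3825436 -0.0845384  0.       ]
dial [ 0.52582339 -0.21756827  0.0152472 ] [ 0.52579863 -0.21908743  0.        ]
post [ 0.52702177 -0.24754109  0.08842353] [ 0.52696541 -0.25936216  0.        ]
can [ 0.79019543 -0.07190379  0.10036771] [ 0.81453438 -0.06918318  0.        ]
```

View pics/t_mat.png

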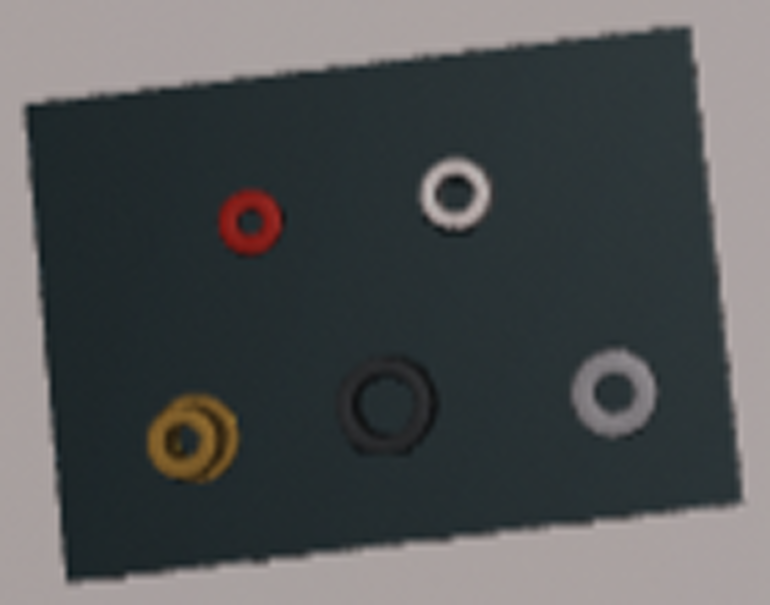

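View pics/t_jig.png

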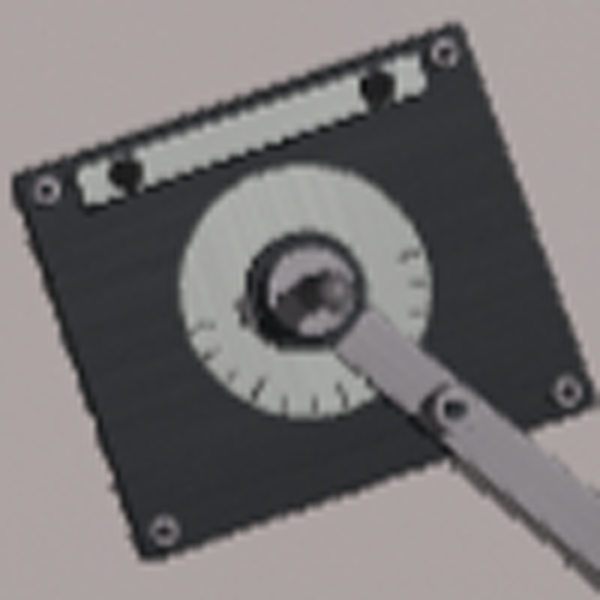

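View pics/s_jig.png

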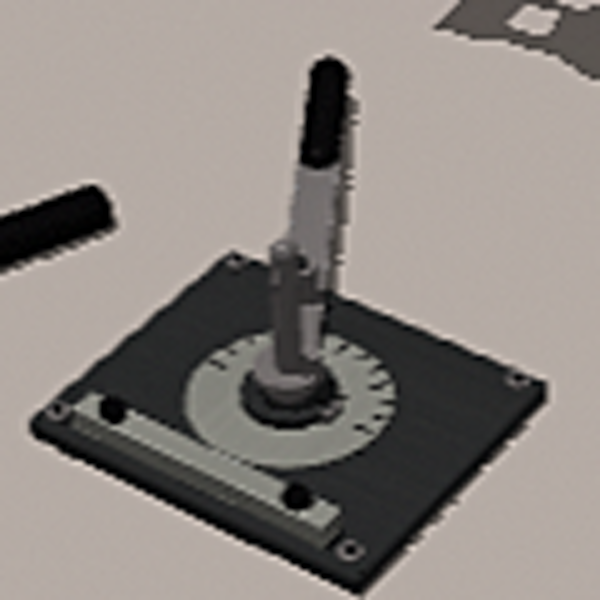

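View pics/s_mat.png

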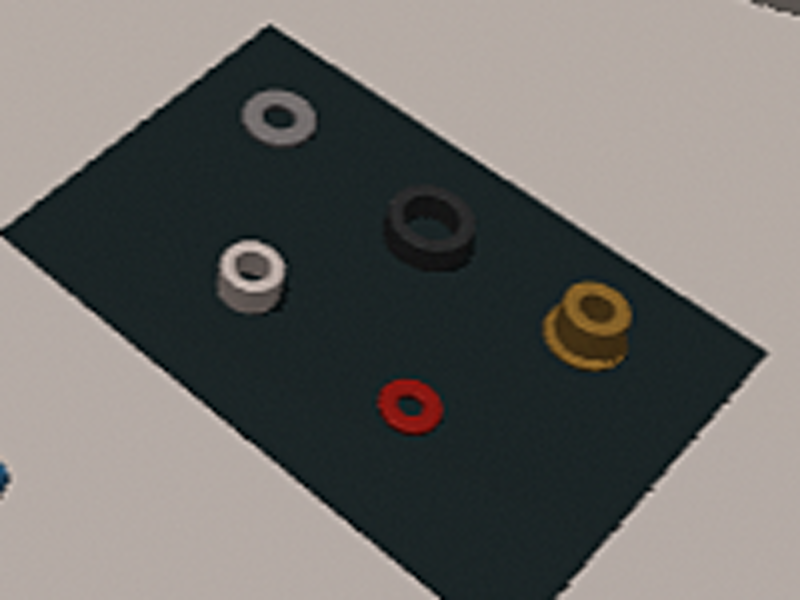

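```bash
cat > loc.py <<'E'
from h import *
import pickle
t=pickle.load(open("top0.pkl","rb"));s=pickle.load(open("scene0.pkl","rb"))
def cr(x,y,x0,y0,k): return (x+.5)/k-.5+x0,(y+.5)/k-.5+y0
T=lambda x,y,z:np.round(atz(t,*cr(x,y,165,235,5.5),z),4)
J=lambda x,y,z:np.round(atz(t,*cr(x,y,340,235,6),z),4)
SJ=lambda x,y,z:np.round(atz(s,*cr(x,y,255,130,5),z),4)
SM=lambda x,y,z:np.round(atz(s,*cr(x,y,340,240,4),z),4)
if __name__=="__main__":
    print("washer",T(614,392.5,.009),SM(279,117.5,.009))
    print("spacer",T(455,193,.023),SM(252.5,266,.023))
    print("bushing",T(182,438,.029),SM(596.5,308,.029))
    print("roller",T(388,404,.021));print("gasket",T(251,222,.008),SM(411,406,.008))
    c=[J(12,178,.012),J(460,22,.012),J(597,402,.012),J(145,562,.012)]
    print("plate",np.mean(c,0),[np.linalg.norm(c[i]-c[i-1]).round(4) for i in range(4)],np.arctan2(*(c[1]-c[0])[:2]))
    c=[SJ(30,425,.012),SJ(235,250,.012),SJ(548,388,.012),SJ(362,592,.012)]
    print("plate",np.mean(c,0),[np.linalg.norm(c[i]-c[i-1]).round(4) for i in range(4)])
    print("dial",J(305.5,291.5,.015),SJ(290.5,399,.015))
    d=[T(25,103,.003),T(692,25,.003),T(743,502,.003),T(67,582,.003)]
    print("mat",np.mean(d,0),[np.linalg.norm(d[i]-d[i-1]).round(4) for i in range(4)])
    print([proj(t,(.5,y,.0))for y in(0,)])
    W=cloud(t)
    for n,a in dict(jigpts=W[268:300,376:408]).items():
        z=a[...,2]; m=z>.04; print(np.round(np.c_[a[m]],4)[:40])
    W=cloud(s);a=W[170:215,300:325];m=(a[...,2]>.04);q=a[m];print(np.round(q[q[:,2].argsort()[::-1]][::4],4)[:40])
E
python3 loc.py
```

```text
washer [0.4641 0.0271 0.009 ] [0.4656 0.0312 0.009 ]
spacer [0.5521 0.1009 0.023 ] [0.5531 0.1044 0.023 ]
bushing [0.4394 0.2172 0.029 ] [0.4391 0.2207 0.029 ]
roller [0.4566 0.1273 0.021 ]
gasket [0.5365 0.1965 0.008 ] [0.5381 0.201  0.008 ]
plate [ 0.529725 -0.255625  0.012   ] [np.float64(0.1675), np.float64(0.199), np.float64(0.167), np.float64(0.1986)] 2.778351687821921
plate [ 0.53145  -0.248375  0.012   ] [np.float64(0.201), np.float64(0.1713), np.float64(0.1991), np.float64(0.1704)]
dial [ 0.529  -0.2561  0.015 ] [ 0.5308 -0.2506  0.015 ]
mat [0.502175 0.13595  0.003   ] [np.float64(0.2195), np.float64(0.3104), np.float64(0.2191), np.float64(0.3094)]
[(np.float64(287.88963726961407), np.float64(291.73990252278935))]
[[ 0.544  -0.2535  0.0415]
 [ 0.5413 -0.244   0.04  ]
 [ 0.5364 -0.2512  0.0947]
 [ 0.5365 -0.2534  0.0953]
 [ 0.5342 -0.2516  0.0568]
 [ 0.5341 -0.2515  0.0756]
 [ 0.5341 -0.2513  0.0941]
 [ 0.5341 -0.2521  0.1053]
 [ 0.5341 -0.2537  0.1097]
 [ 0.5342 -0.2566  0.1058]
 [ 0.5343 -0.2587  0.1071]
 [ 0.5317 -0.2496  0.0544]
 [ 0.5317 -0.2494  0.0743]
 [ 0.5317 -0.24
[... 1095 characters left out ...]
 0.5362 -0.2545  0.0878]
 [ 0.5351 -0.2478  0.0855]
 [ 0.5359 -0.251   0.0839]
 [ 0.529  -0.2442  0.0821]
 [ 0.5348 -0.2485  0.079 ]
 [ 0.5354 -0.2521  0.0769]
 [ 0.5338 -0.246   0.0741]
 [ 0.5366 -0.2505  0.0725]
 [ 0.5365 -0.2509  0.0692]
 [ 0.5348 -0.2492  0.0665]
 [ 0.5235 -0.249   0.0644]
 [ 0.535  -0.2492  0.0635]
 [ 0.5371 -0.2506  0.0605]
 [ 0.5234 -0.2494  0.0579]
 [ 0.5249 -0.2473  0.0569]
 [ 0.5338 -0.247   0.0552]
 [ 0.526  -0.2458  0.0523]
 [ 0.5268 -0.2448  0.0502]
 [ 0.5323 -0.2453  0.0493]
 [ 0.5371 -0.2468  0.0475]
 [ 0.4824 -0.3065  0.044 ]
 [ 0.4839 -0.3089  0.0432]
 [ 0.4857 -0.3062  0.0424]
 [ 0.5335 -0.2482  0.0417]
 [ 0.525  -0.2478  0.041 ]
 [ 0.4823 -0.3021  0.0403]]
```

```bash
cat > go.py <<'E'
import sys
from h import *
# usage: go.py x y z [yaw]  -> row numbers in tool frame (cm)
o=robot.get_obs(); r=R.from_euler("xyz",o["ee_rot"])
a=[float(v) for v in sys.argv[1:]]
d=r.inv().apply(np.array(a[:3])-o["tool_pos"])*100
yaw=a[3] if len(a)>3 else 0.449
rv=(r.inv()*R.from_euler("xyz",[np.pi,0,yaw])).as_rotvec()
print("t",o["time"],"pos",o["tool_pos"].round(4),"rot",o["ee_rot"].round(4),"w",round(o["width"],4),"F",o["wrist_force"].round(2),"M",o["wrist_torque"].round(3),"j",o["joint_positions"].round(2))
print("row",rv.round(4),d.round(2),"dist",np.linalg.norm(d).round(1))
E
python3 go.py .5526 .1026 .09
```

```text
t 0.1 pos [ 0.2385 -0.4951  0.2044] rot [-3.1396e+00 -2.0000e-04  4.4880e-01] w 0.0941 F [-0.78 -0.05 -0.16] M [ 0.042 -0.018  0.017] j [-1.23  0.09  1.37 -0.    1.68 -0.1 ]
row [-0.002  -0.0002 -0.0002] [ 54.23 -40.19  11.53] dist 68.5
```

Call:
drive_tool([
  [[-0.002, 0, 0, 54.23, -40.19, 11.5, 60], [-0.002, 0, 0, 54.23, -40.19, 11.5, 60], [-0.002, 0, 0, 54.23, -40.19, 11.5, 60], [-0.002, 0, 0, 54.23, -40.19, 11.5, 60], [-0.002, 0, 0, 54.23, -40.19, 11.5, 60], [-0.002, 0, 0, 54.23, -40.19, 11.5, 60], [-0.002, 0, 0, 54.23, -40.19, 11.5, 60], [-0.002, 0, 0, 54.23, -40.19, 11.5, 60], [-0.002, 0, 0, 54.23, -40.19, 11.5, 60], [-0.002, 0, 0, 54.23, -40.19, 11.5, 60], [-0.002, 0, 0, 54.23, -40.19, 11.5, 60], [-0.002, 0, 0, 54.23, -40.19, 11.5, 60], [-0.002, 0, 0, 54.23, -40.19, 11.5, 60], [-0.002, 0, 0, 54.23, -40.19, 11.5, 60], [-0.002, 0, 0, 54.23, -40.19, 11.5, 60], [-0.002, 0, 0, 54.23, -40.19, 11.5, 60], [-0.002, 0, 0, 54.23, -40.19, 11.5, 60], [-0.002, 0, 0, 54.23, -40.19, 11.5, 60]],
])

```text
time: 1.9
tool_pos: [0.5524, 0.1012, 0.0907]
ee_rot: [3.141, -0.0, 0.447]
wrist_force: [0.3, 0.0, -0.3]
width: 0.0561
```

```bash
python3 go.py .5526 .1026 .09; python3 - <<'E'
from h import *
import pickle
o=robot.get_obs();p=o["tool_pos"]; r=R.from_euler("xyz",o["ee_rot"])
for n in("scene","top"):
    s=robot.snapshot(n); pickle.dump(s,open(n+"1.pkl","wb"))
    u,v=proj(s,p);print(n,u,v,"cam",world(s,s["cx"],s["cy"],0.).round(3))
    x0,y0=int(u)-60,int(v)-60; i=s["img"][y0:y0+110,x0:x0+120]
    i=cv2.resize(i,None,fx=5,fy=5,interpolation=cv2.INTER_CUBIC)
    # finger tips predicted: TCP +- w/2 along tool y
    for k in(-1,1):
        q=p+r.apply([0,k*o["width"]/2,0]);a,b=proj(s,q); cv2.circle(i,(int((a-x0+.5)*5),int((b-y0+.5)*5)),3,(0,255,0),-1)
    print(x0,y0);cv2.imwrite(f"pics/{n}1.png",i)
E
```

```text
t 1.9 pos [0.5524 0.1012 0.0907] rot [ 3.1411e+00 -5.0000e-04  4.4690e-01] w 0.0561 F [ 0.33  0.   -0.35] M [ 0.009 -0.06   0.011] j [ 0.08  0.16  1.52 -0.    1.46  1.2 ]
row [ 0.0005 -0.0005 -0.0021] [ 0.08 -0.12  0.07] dist 0.2
scene 406.1933772286771 282.97456152210225 cam [0.97  0.445 0.72 ]
346 222
top 242.19363440560562 268.8066450694389 cam [ 0.528 -0.101  1.183]
182 208
```

View pics/scene1.png

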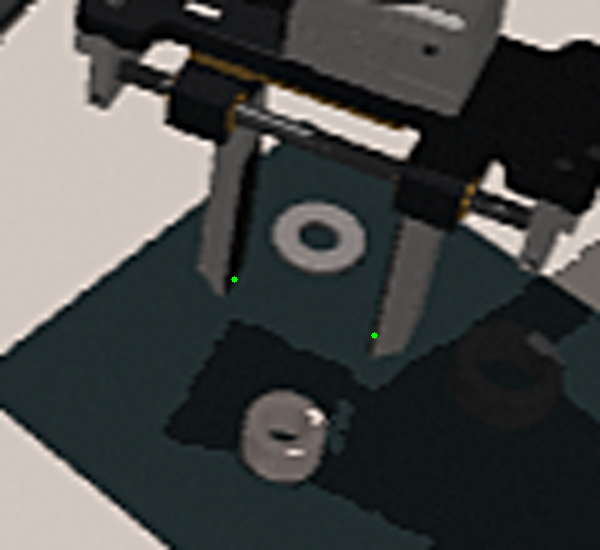

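View pics/top1.png

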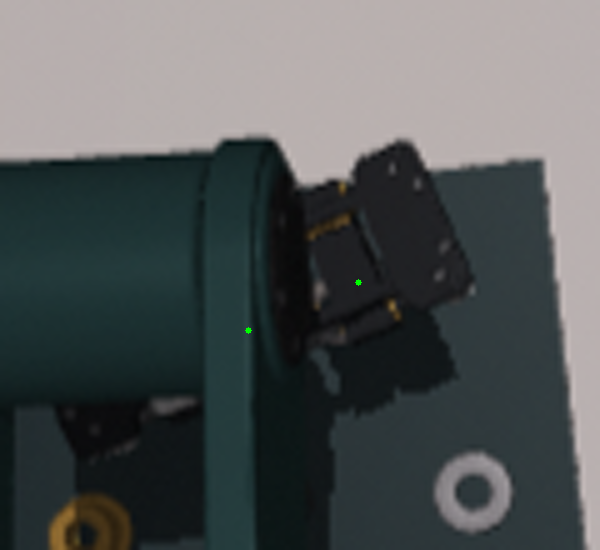

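Scene view: fingertips at about (222,295) and (373,355), the green predicted tips within about 1 px. The spacer, at (284,430), lies directly below. I'll descend and grasp it.

```bash
python3 go.py .5534 .1034 .0065
```

```text
t 2.0 pos [0.5525 0.1014 0.0909] rot [ 3.1411e+00 -9.0000e-04  4.4700e-01] w 0.0562 F [ 0.36 -0.12 -0.16] M [0.023 0.018 0.05 ] j [ 0.08  0.16  1.52 -0.    1.46  1.2 ]
row [ 0.0005 -0.0009 -0.002 ] [ 0.16 -0.15  8.44] dist 8.4
```

Call:
drive_tool([
  [[0, 0, 0, 0.16, -0.15, 3, 60], [0, 0, 0, 0.16, -0.15, 6, 60], [0, 0, 0, 0.16, -0.15, 7.8, 60], [0, 0, 0, 0.16, -0.15, 8.4, 60], [0, 0, 0, 0.16, -0.15, 8.4, 60], [0, 0, 0, 0.16, -0.15, 8.4, 20], [0, 0, 0, 0.16, -0.15, 8.4, 20], [0, 0, 0, 0.16, -0.15, 8.4, 20], [0, 0, 0, 0.16, -0.15, 8.4, 20], [0, 0, 0, 0.16, -0.15, 8.4, 20]],
])

```text
time: 3.0
tool_pos: [0.5542, 0.1035, 0.008]
ee_rot: [3.14, -0.003, 0.447]
wrist_force: [-0.9, -0.1, 3.8]
width: 0.0313
```

```bash
python3 go.py .531 -.2505 .14
```

```text
t 3.0 pos [0.5542 0.1035 0.008 ] rot [ 3.1404e+00 -2.7000e-03  4.4710e-01] w 0.0313 F [-0.95 -0.11  3.84] M [-0.009  0.073 -0.032] j [ 0.08  0.24  1.6  -0.    1.3   1.21]
row [ 0.0012 -0.0027 -0.0019] [-17.36  30.94 -13.21] dist 37.9
```

Call:
drive_tool([
  [[0, 0, 0, 0, 0, -5, 20], [0, 0, 0, 0, 0, -10, 20], [0, 0, 0, 0, 0, -14, 20], [0, 0, 0, -17.4, 30.9, -14.2, 20], [0, 0, 0, -17.4, 30.9, -14.2, 20], [0, 0, 0, -17.4, 30.9, -14.2, 20], [0, 0, 0, -17.4, 30.9, -14.2, 20], [0, 0, 0, -17.4, 30.9, -14.2, 20], [0, 0, 0, -17.4, 30.9, -14.2, 20], [0, 0, 0, -17.4, 30.9, -14.2, 20], [0, 0, 0, -17.4, 30.9, -14.2, 20], [0, 0, 0, -17.4, 30.9, -14.2, 20], [0, 0, 0, -17.4, 30.9, -14.2, 20]],
])

```text
time: 4.3
tool_pos: [0.5304, -0.2493, 0.1496]
ee_rot: [-3.142, -0.003, 0.448]
wrist_force: [0.3, -0.4, -1.7]
width: 0.0308
```

```bash
cat > look.py <<'E'
import sys,pickle
from h import *
# look.py name cam [k w h du dv]
n,cam=sys.argv[1:3]; k,w,h,du,dv=[float(a) for a in sys.argv[3:8]] if len(sys.argv)>3 else (5,120,110,0,0)
o=robot.get_obs();p=o["tool_pos"]; r=R.from_euler("xyz",o["ee_rot"])
s=robot.snapshot(cam); pickle.dump(s,open(n+".pkl","wb"))
u,v=proj(s,p); x0,y0=int(u-w/2+du),int(v-h/2+dv)
i=cv2.resize(s["img"][y0:y0+int(h),x0:x0+int(w)],None,fx=k,fy=k,interpolation=cv2.INTER_CUBIC)
cv2.imwrite(f"pics/{n}.png",i); print("x0,y0",x0,y0,"tcp in crop",(u-x0+.5)*k,(v-y0+.5)*k)
E
python3 go.py .531 -.2505 .14; python3 look.py a2 scene 6 100 100 0 20
```

```text
t 4.3 pos [ 0.5304 -0.2493  0.1496] rot [-3.1416e+00 -2.8000e-03  4.4780e-01] w 0.0308 F [ 0.32 -0.36 -1.68] M [ 0.031 -0.031  0.036] j [-0.54  0.18  1.37  0.    1.58  0.59]
row [-0.     -0.0028 -0.0012] [-0.01  0.13  0.96] dist 1.0
x0,y0 261 134 tcp in crop 305.6928895745074 185.46636369159035
```

View pics/a2.png

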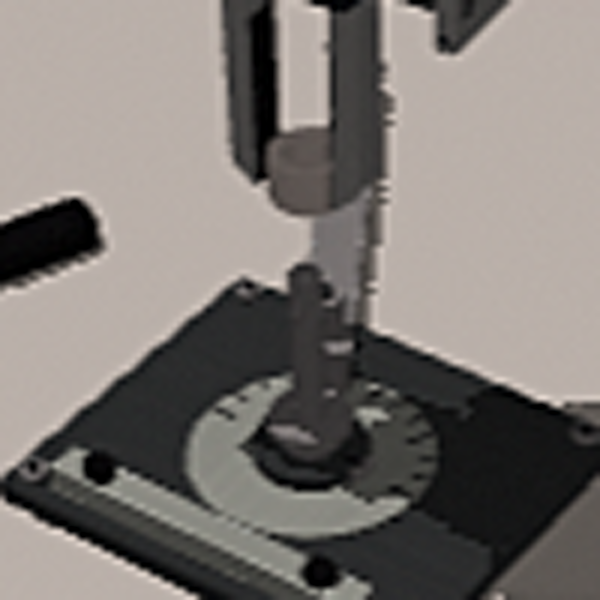

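```bash
python3 - <<'E'
from h import *
import pickle
s=pickle.load(open("a2.pkl","rb"))
for z in(.165,.1446,.11,.1,.08,.06,.04):
    print(z,[round((c-o+.5)*6,1) for c,o in zip(proj(s,(.5304,-.2493,z)),(261,134))])
a=np.array(proj(s,(.5304,-.2493,.1)))
print("px(crop)/mm x",(np.array(proj(s,(.5314,-.2493,.1)))-a)*6,"y",(np.array(proj(s,(.5304,-.2483,.1)))-a)*6)
i=s["img"][150:215,285:345]; cv2.imwrite("pics/a2b.png",cv2.resize(i,None,fx=9,fy=9,interpolation=cv2.INTER_CUBIC))
E
```

```text
0.165 [np.float64(304.5), np.float64(151.0)]
0.1446 [np.float64(306.2), np.float64(196.4)]
0.11 [np.float64(308.9), np.float64(270.6)]
0.1 [np.float64(309.7), np.float64(291.3)]
0.08 [np.float64(311.1), np.float64(332.0)]
0.06 [np.float64(312.6), np.float64(371.5)]
0.04 [np.float64(314.0), np.float64(410.0)]
px(crop)/mm x [-2.1284661   0.90385897] y [1.41643387 1.26719563]
```

View pics/a2b.png

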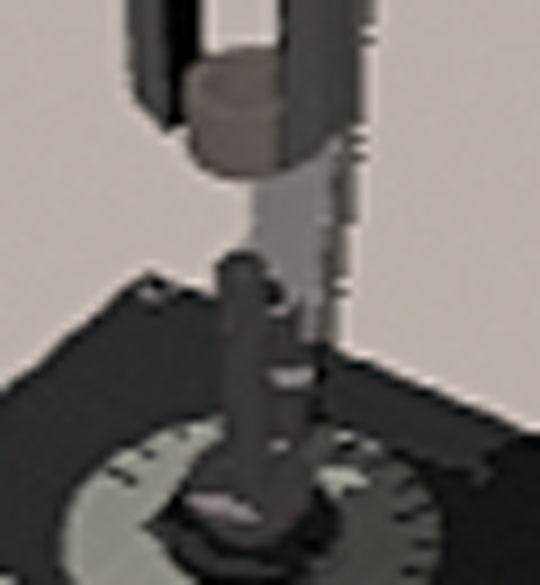

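```bash
python3 go.py .5313 -.2522 .123
```

```text
t 4.35 pos [ 0.5306 -0.2488  0.1498] rot [ 3.1412e+00 -2.9000e-03  4.4870e-01] w 0.0311 F [ 0.3  -0.44 -0.8 ] M [ 0.064  0.022 -0.021] j [-0.54  0.18  1.37  0.    1.58  0.59]
row [ 0.0004 -0.0029 -0.0003] [-0.09  0.33  2.68] dist 2.7
```

Call:
drive_tool([
  [[0, -0.003, 0, -0.09, 0.33, 1.0, 20], [0, -0.003, 0, -0.09, 0.33, 2.0, 20], [0, -0.003, 0, -0.09, 0.33, 2.7, 20], [0, -0.003, 0, -0.09, 0.33, 2.7, 20]],
])

```text
time: 4.75
tool_pos: [0.5304, -0.251, 0.1204]
ee_rot: [-3.138, 0.002, 0.45]
wrist_force: [0.1, -0.8, 0.3]
width: 0.0317
```

```bash
python3 go.py .5313 -.2522 .11; python3 look.py a3 scene 9 66 66 0 8;python3 look.py a3t top 5 120 120 0 0
```

```text
t 4.75 pos [ 0.5304 -0.251   0.1204] rot [-3.1385e+00  2.4000e-03  4.4960e-01] w 0.0317 F [ 0.1  -0.76  0.29] M [-0.017 -0.01   0.013] j [-0.54  0.2   1.41 -0.    1.53  0.58]
row [-0.0031  0.0024  0.0006] [0.03 0.15 1.04] dist 1.1
x0,y0 278 149 tcp in crop 305.65354820495696 234.80541119729108
x0,y0 334 222 tcp in crop 305.9689631163664 304.74611622456194
```

View pics/a3.png

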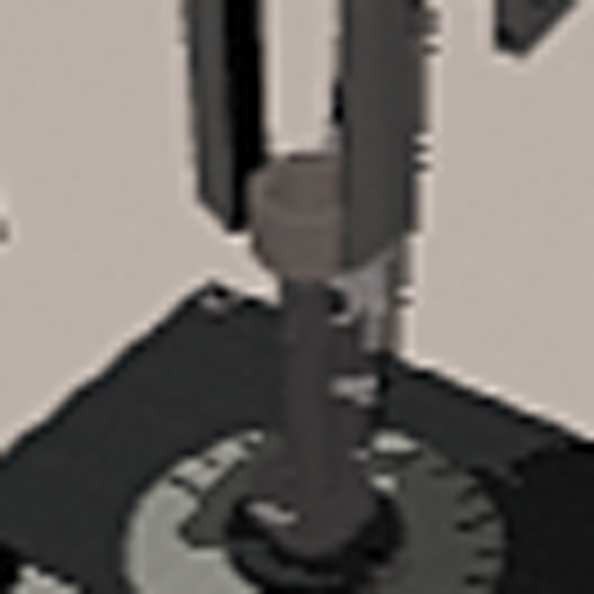

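View pics/a3t.png

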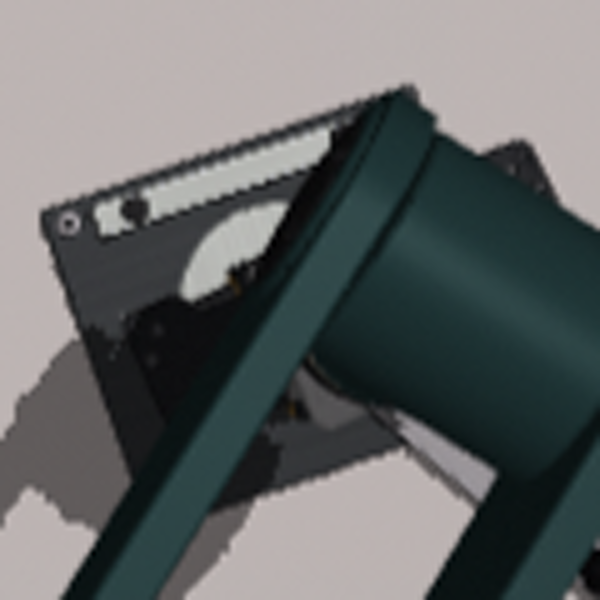

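Call:
drive_tool([
  [[0, 0, 0, 0.03, 0.12, 0.3, 20], [0, 0, 0, 0.03, 0.12, 0.6, 20], [0, 0, 0, 0.03, 0.12, 0.9, 20], [0, 0, 0, 0.03, 0.12, 0.9, 20]],
])

```text
time: 5.25
tool_pos: [0.5317, -0.2526, 0.1126]
ee_rot: [-3.14, 0.001, 0.449]
wrist_force: [0.3, -0.8, -0.8]
width: 0.0308
```

```bash
python3 go.py .5313 -.2522 .105
```

```text
t 5.25 pos [ 0.5317 -0.2526  0.1126] rot [-3.1402e+00  1.2000e-03  4.4900e-01] w 0.0308 F [ 0.31 -0.81 -0.8 ] M [-0.068 -0.009  0.019] j [-0.54  0.21  1.42 -0.    1.52  0.58]
row [-0.0014  0.0012  0.    ] [-0.01 -0.05  0.76] dist 0.8
```

Call:
drive_tool([
  [[0, 0, 0, 0, 0, 0.2, 20], [0, 0, 0, 0, 0, 0.4, 20], [0, 0, 0, 0, 0, 0.6, 20], [0, 0, 0, 0, 0, 0.6, 20]],
])

```text
time: 5.65
tool_pos: [0.5314, -0.2525, 0.1061]
ee_rot: [-3.14, 0.002, 0.449]
wrist_force: [-0.3, 0.2, 0.4]
width: 0.0311
```

```bash
python3 go.py .5313 -.2522 .1;python3 look.py a4 scene 9 66 66 0 8
```

```text
t 5.65 pos [ 0.5314 -0.2525  0.1061] rot [-3.1396e+00  1.6000e-03  4.4890e-01] w 0.0311 F [-0.33  0.23  0.39] M [-0.007 -0.011  0.031] j [-0.54  0.21  1.43 -0.    1.5   0.58]
row [-0.002   0.0016 -0.0001] [ 0.   -0.03  0.61] dist 0.6
x0,y0 277 154 tcp in crop 309.7217331560148 233.17497184819052
```

View pics/a4.png

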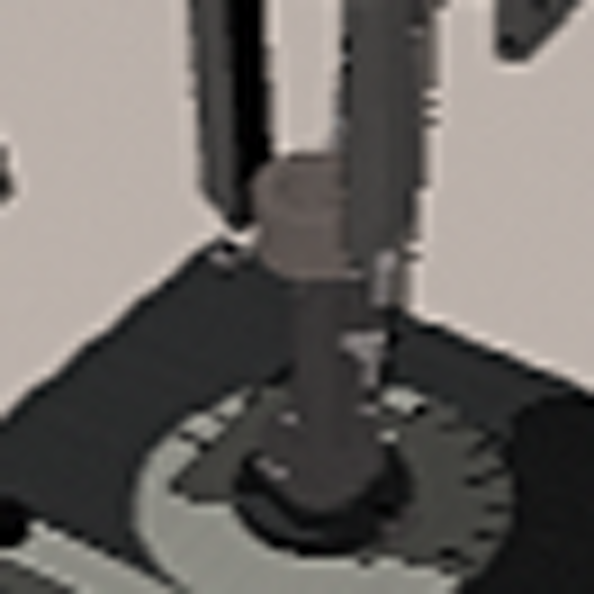

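Call:
drive_tool([
  [[0, 0, 0, -0.05, -0.07, 0.1, 20], [0, 0, 0, -0.05, -0.07, 0.3, 20], [0, 0, 0, -0.05, -0.07, 0.5, 20], [0, 0, 0, -0.05, -0.07, 0.5, 20]],
])

```text
time: 6.1
tool_pos: [0.5305, -0.252, 0.1009]
ee_rot: [-3.139, 0.002, 0.449]
wrist_force: [-1.1, 0.1, -1.0]
width: 0.0309
```

```bash
python3 go.py .5306 -.252 .095
```

```text
t 6.1 pos [ 0.5305 -0.252   0.1009] rot [-3.1392e+00  1.9000e-03  4.4900e-01] w 0.0309 F [-1.07  0.13 -1.02] M [0.03  0.007 0.02 ] j [-0.54  0.21  1.44 -0.    1.49  0.58]
row [-0.0024  0.0019 -0.    ] [0.01 0.01 0.59] dist 0.6
```

Call:
drive_tool([
  [[0, 0, 0, 0, 0, 0.2, 20], [0, 0, 0, 0, 0, 0.4, 20], [0, 0, 0, 0, 0, 0.6, 20], [0, 0, 0, 0, 0, 0.8, 20]],
])

```text
time: 6.5
tool_pos: [0.5312, -0.2529, 0.0937]
ee_rot: [3.141, 0.001, 0.449]
wrist_force: [1.7, -2.1, 2.1]
width: 0.0309
```

```bash
python3 go.py .5306 -.252 .085
```

```text
t 6.5 pos [ 0.5312 -0.2529  0.0937] rot [3.1413e+00 1.0000e-03 4.4880e-01] w 0.0309 F [ 1.7  -2.06  2.15] M [-0.494 -0.184 -0.027] j [-0.54  0.22  1.45 -0.    1.48  0.58]
row [ 0.0003  0.001  -0.0002] [-0.01 -0.1   0.87] dist 0.9
```

Call:
drive_tool([
  [[0, 0, 0, 0.02, 0.05, 0.2, 20], [0, 0, 0, 0.02, 0.05, 0.4, 20], [0, 0, 0, 0.02, 0.05, 0.6, 20]],
])

```text
time: 6.8
tool_pos: [0.5314, -0.2531, 0.0877]
ee_rot: [-3.141, 0.001, 0.449]
wrist_force: [-0.2, -0.6, 3.6]
width: 0.0312
```

```bash
python3 go.py .5312 -.2527 .085
```

```text
t 6.8 pos [ 0.5314 -0.2531  0.0877] rot [-3.1415e+00  1.0000e-03  4.4880e-01] w 0.0312 F [-0.22 -0.58  3.6 ] M [-0.109  0.098  0.039] j [-0.54  0.22  1.45 -0.    1.47  0.58]
row [-0.0001  0.001  -0.0002] [-0.   -0.04  0.27] dist 0.3
```

Lateral forces are small now and about 4 N of leaf rub shows, so I'll continue down.

Call:
drive_tool([
  [[0, 0, 0, 0, 0, 0.3, 20], [0, 0, 0, 0, 0, 0.6, 20], [0, 0, 0, 0, 0, 0.9, 20], [0, 0, 0, 0, 0, 1.2, 20]],
])

```text
time: 7.2
tool_pos: [0.5314, -0.2531, 0.0753]
ee_rot: [-3.141, 0.001, 0.449]
wrist_force: [-0.4, -0.9, 2.4]
width: 0.031
```

```bash
python3 go.py .5312 -.2527 .045
```

```text
t 7.2 pos [ 0.5314 -0.2531  0.0753] rot [-3.1414e+00  1.2000e-03  4.4880e-01] w 0.031 F [-0.44 -0.87  2.39] M [-0.174  0.084  0.031] j [-0.54  0.23  1.47 -0.    1.44  0.58]
row [-0.0002  0.0012 -0.0002] [ 0.01 -0.04  3.03] dist 3.0
```

Call:
drive_tool([
  [[0, 0, 0, 0, -0.02, 0.5, 20], [0, 0, 0, 0, -0.02, 1.0, 20], [0, 0, 0, 0, -0.02, 1.5, 20], [0, 0, 0, 0, -0.02, 2.0, 20], [0, 0, 0, 0, -0.02, 2.2, 20]],
])

```text
time: 7.7
tool_pos: [0.5307, -0.2525, 0.0521]
ee_rot: [-3.14, 0.002, 0.449]
wrist_force: [0.7, -0.7, -0.6]
width: 0.0316
```

```bash
python3 go.py .5312 -.2527 .045
```

```text
t 7.7 pos [ 0.5307 -0.2525  0.0521] rot [-3.1398e+00  2.1000e-03  4.4890e-01] w 0.0316 F [ 0.72 -0.71 -0.64] M [-0.009  0.049 -0.048] j [-0.54  0.25  1.49 -0.    1.4   0.58]
row [-0.0018  0.0021 -0.0001] [0.03 0.04 0.71] dist 0.7
```

Call:
drive_tool([
  [[0, 0, 0, 0, 0, 0.25, 20], [0, 0, 0, 0, 0, 0.5, 20], [0, 0, 0, 0, 0, 0.7, 20], [0, 0, 0, 0, 0, 0.85, 20]],
])

```text
time: 8.1
tool_pos: [0.5308, -0.2525, 0.0435]
ee_rot: [-3.14, 0.002, 0.449]
wrist_force: [-0.9, 0.9, -0.6]
width: 0.031
```

```bash
python3 go.py .5312 -.2527 .04
```

```text
t 8.1 pos [ 0.5308 -0.2525  0.0435] rot [-3.1399e+00  2.0000e-03  4.4880e-01] w 0.031 F [-0.93  0.9  -0.58] M [ 0.065 -0.01  -0.011] j [-0.54  0.26  1.5  -0.    1.38  0.58]
row [-0.0017  0.002  -0.0002] [0.03 0.04 0.35] dist 0.4
```

Call:
drive_tool([
  [[0, 0, 0, 0, 0, 0.1, 20], [0, 0, 0, 0, 0, 0.2, 20], [0, 0, 0, 0, 0, 0.3, 20]],
])

```text
time: 8.4
tool_pos: [0.5308, -0.2526, 0.0406]
ee_rot: [-3.14, 0.002, 0.449]
wrist_force: [-0.2, -0.2, -0.6]
width: 0.031
```

```bash
python3 go.py .5312 -.2527 .04
```

```text
t 8.4 pos [ 0.5308 -0.2526  0.0406] rot [-3.1401e+00  1.9000e-03  4.4880e-01] w 0.031 F [-0.25 -0.15 -0.55] M [-0.009 -0.067 -0.002] j [-0.54  0.26  1.51 -0.    1.38  0.58]
row [-0.0015  0.0019 -0.0002] [0.03 0.03 0.06] dist 0.1
```

Call:
drive_tool([
  [[0, 0, 0, 0, 0, 0.12, 20], [0, 0, 0, 0, 0, 0.24, 20], [0, 0, 0, 0, 0, 0.35, 20]],
])

```text
time: 8.7
tool_pos: [0.5309, -0.2526, 0.0395]
ee_rot: [-3.141, 0.002, 0.449]
wrist_force: [-4.7, 1.3, 13.9]
width: 0.031
```

```bash
python3 go.py .5312 -.2527 .04
```

```text
t 8.7 pos [ 0.5309 -0.2526  0.0395] rot [-3.1407e+00  1.6000e-03  4.4880e-01] w 0.031 F [-4.75  1.25 13.91] M [0.515 0.913 0.001] j [-0.54  0.26  1.51 -0.    1.38  0.58]
row [-0.0009  0.0016 -0.0002] [ 0.02  0.02 -0.05] dist 0.1
```

Call:
drive_tool([
  [[0, 0, 0, 0, 0, -0.1, 60], [0, 0, 0, 0, 0, -0.1, 60], [0, 0, 0, 0, 0, -0.1, 60], [0, 0, 0, 0, 0, -5, 60], [0, 0, 0, 0, 0, -10, 60], [0, 0, 0, 0, 0, -12, 60]],
])

```text
time: 9.3
tool_pos: [0.5331, -0.2538, 0.165]
ee_rot: [3.136, -0.003, 0.449]
wrist_force: [0.8, 0.1, -0.0]
width: 0.056
```

```bash
python3 go.py .4657 .0296 .08;python3 look.py a5 scene 9 66 66 0 30
```

```text
t 9.3 pos [ 0.5331 -0.2538  0.165 ] rot [ 3.1356e+00 -3.0000e-03  4.4890e-01] w 0.056 F [ 0.76  0.14 -0.04] M [ 0.018 -0.001  0.038] j [-0.54  0.18  1.34 -0.    1.61  0.58]
row [ 0.006  -0.003  -0.0001] [  6.2  -28.51   8.34] dist 30.3
x0,y0 276 155 tcp in crop 302.69667565724967 32.92632303881359
```

View pics/a5.png

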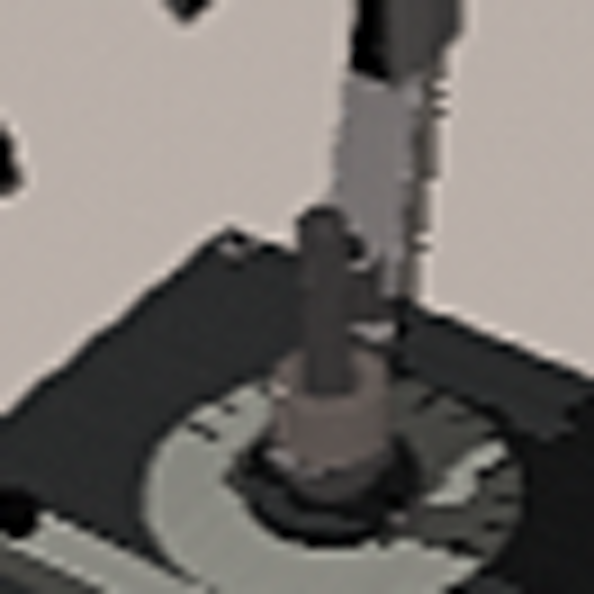

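Call:
drive_tool([
  [[0.005, -0.003, 0, 6.2, -28.5, 0, 60], [0.005, -0.003, 0, 6.2, -28.5, 0, 60], [0.005, -0.003, 0, 6.2, -28.5, 0, 60], [0.005, -0.003, 0, 6.2, -28.5, 3, 60], [0.005, -0.003, 0, 6.2, -28.5, 6, 60], [0.005, -0.003, 0, 6.2, -28.5, 9, 60], [0.005, -0.003, 0, 6.2, -28.5, 12, 60], [0.005, -0.003, 0, 6.2, -28.5, 13, 60], [0.005, -0.003, 0, 6.2, -28.5, 13, 60], [0.005, -0.003, 0, 6.2, -28.5, 13, 60]],
])

```text
time: 10.35
tool_pos: [0.4688, 0.0275, 0.0363]
ee_rot: [3.136, -0.004, 0.448]
wrist_force: [0.7, -0.2, 0.0]
width: 0.0563
```

```bash
python3 go.py .4657 .0296 .0055;python3 look.py a6 scene 6 100 100 0 20
```

```text
t 10.35 pos [0.4688 0.0275 0.0363] rot [ 3.1357 -0.004   0.4478] w 0.0563 F [ 0.73 -0.18  0.04] M [-0.028  0.023  0.002] j [-0.06  0.    1.8  -0.    1.33  1.06]
row [ 0.0058 -0.004  -0.0012] [-0.21 -0.34  3.07] dist 3.1
x0,y0 358 230 tcp in crop 307.559140461385 183.8029370343878
```

View pics/a6.png

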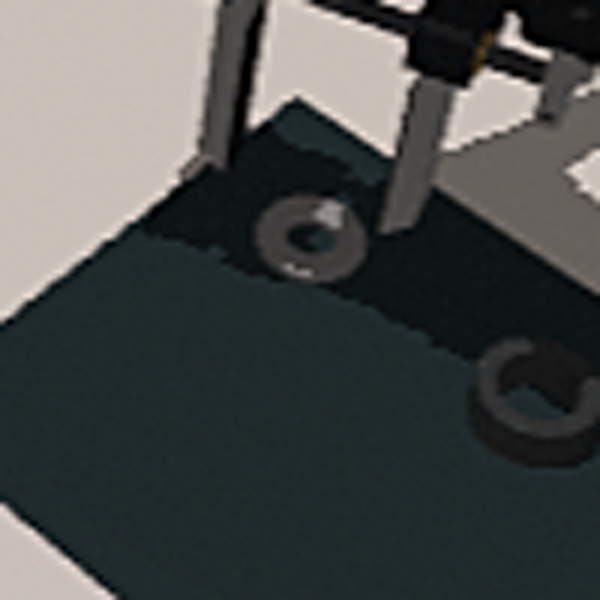

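Call:
drive_tool([
  [[0.006, -0.004, 0, -0.21, -0.34, 1, 60], [0.006, -0.004, 0, -0.21, -0.34, 2, 60], [0.006, -0.004, 0, -0.21, -0.34, 2.8, 60], [0.006, -0.004, 0, -0.21, -0.34, 3.05, 60], [0.006, -0.004, 0, -0.21, -0.34, 3.05, 60]],
])

```text
time: 10.9
tool_pos: [0.4658, 0.0294, 0.0057]
ee_rot: [-3.141, -0.0, 0.447]
wrist_force: [-1.2, -0.4, 0.3]
width: 0.0564
```

```bash
python3 go.py .4657 .0296 .005;python3 look.py a7 scene 6 100 100 0 0
```

```text
t 10.9 pos [0.4658 0.0294 0.0057] rot [-3.1414e+00 -1.0000e-04  4.4730e-01] w 0.0564 F [-1.16 -0.41  0.27] M [ 0.027 -0.045  0.034] j [-0.06  0.04  1.84  0.    1.27  1.06]
row [-0.0002 -0.0001 -0.0017] [ 0.   -0.02  0.07] dist 0.1
x0,y0 358 219 tcp in crop 306.5159228443774 306.2008662003625
```

View pics/a7.png

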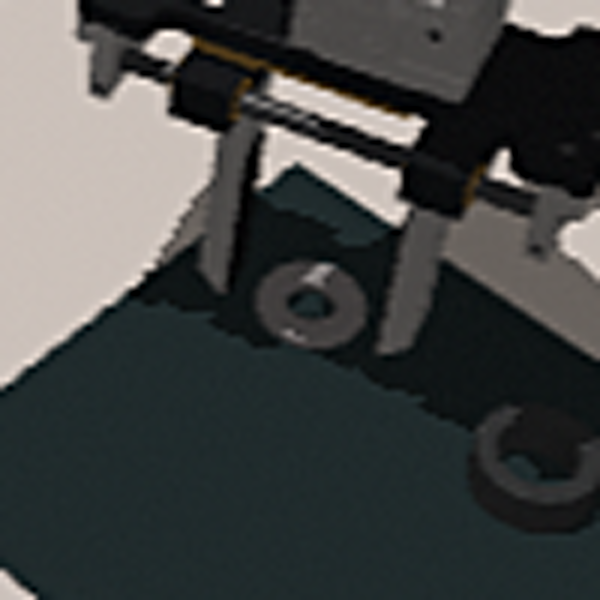

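Call:
drive_tool([
  [[0, 0, 0, 0, 0, 0.05, 20], [0, 0, 0, 0, 0, 0.05, 20], [0, 0, 0, 0, 0, 0.05, 20], [0, 0, 0, 0, 0, 0.05, 20], [0, 0, 0, 0, 0, -1, 20], [0, 0, 0, 0, 0, -5, 20], [0, 0, 0, 0, 0, -8, 20], [0, 0, 0, 0, 0, -8, 20]],
])

```text
time: 11.75
tool_pos: [0.47, 0.0292, 0.0921]
ee_rot: [3.136, -0.011, 0.448]
wrist_force: [0.2, 0.3, -0.7]
width: 0.0377
```

```bash
python3 go.py .531 -.2528 .14;python3 look.py a8 scene 7 80 80 0 0
```

```text
t 11.75 pos [0.47   0.0292 0.0921] rot [ 3.1359 -0.0109  0.4475] w 0.0377 F [ 0.21  0.26 -0.75] M [ 0.049 -0.05   0.001] j [-0.06 -0.05  1.74  0.    1.44  1.06]
row [ 0.0057 -0.0109 -0.0015] [-6.65 28.1  -4.71] dist 29.3
x0,y0 372 202 tcp in crop 286.549429608251 285.7616995986748
```

View pics/a8.png

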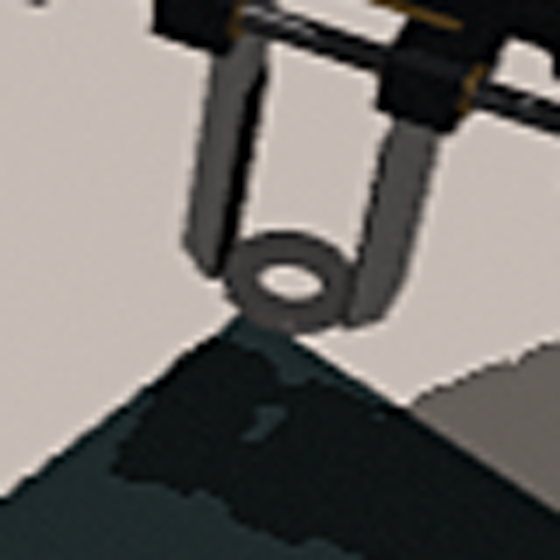

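Call:
drive_tool([
  [[0.003, -0.005, 0, 0, 0, -5, 20], [0.006, -0.011, 0, -6.65, 28.1, -5.5, 20], [0.006, -0.011, 0, -6.65, 28.1, -5.5, 20], [0.006, -0.011, 0, -6.65, 28.1, -5.5, 20], [0.006, -0.011, 0, -6.65, 28.1, -5.5, 20], [0.006, -0.011, 0, -6.65, 28.1, -5.5, 20], [0.006, -0.011, 0, -6.65, 28.1, -5.5, 20], [0.006, -0.011, 0, -6.65, 28.1, -5.5, 20], [0.006, -0.011, 0, -6.65, 28.1, -5.5, 20], [0.006, -0.011, 0, -6.65, 28.1, -5.0, 20]],
])

```text
time: 12.8
tool_pos: [0.5293, -0.2517, 0.1392]
ee_rot: [-3.138, 0.004, 0.448]
wrist_force: [0.2, 0.5, -0.9]
width: 0.0379
```

```bash
python3 go.py .5312 -.2528 .118;python3 look.py a9 scene 9 66 66 0 12
```

```text
t 12.8 pos [ 0.5293 -0.2517  0.1392] rot [-3.138   0.0044  0.4483] w 0.0379 F [ 0.18  0.47 -0.92] M [ 0.004 -0.044 -0.015] j [-0.54  0.19  1.38 -0.    1.57  0.58]
row [-0.0036  0.0044 -0.0007] [0.14 0.2  2.12] dist 2.1
x0,y0 278 146 tcp in crop 305.53365162319335 198.28399811233584
```

View pics/a9.png

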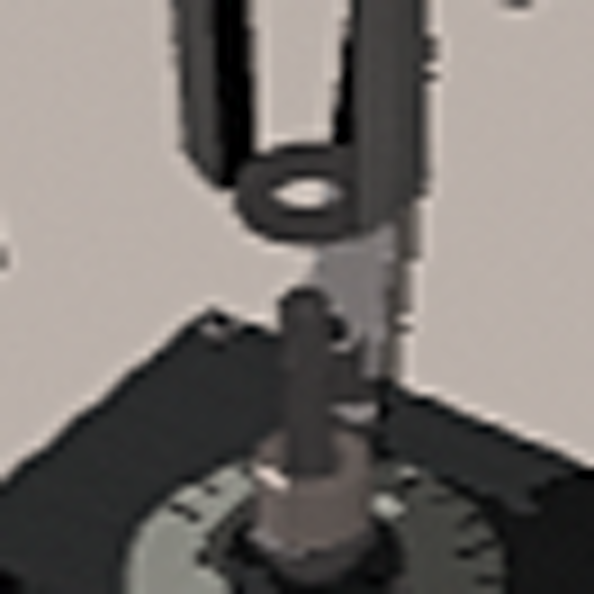

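Call:
drive_tool([
  [[-0.004, 0.004, 0, 0.14, 0.2, 0.8, 20], [-0.004, 0.004, 0, 0.14, 0.2, 1.6, 20], [-0.004, 0.004, 0, 0.14, 0.2, 2.2, 20], [-0.004, 0.004, 0, 0.14, 0.2, 2.5, 20], [-0.004, 0.004, 0, 0.14, 0.2, 2.5, 20]],
])

```text
time: 13.35
tool_pos: [0.5303, -0.2518, 0.1122]
ee_rot: [-3.139, 0.002, 0.449]
wrist_force: [-0.2, 0.7, -0.3]
width: 0.0385
```

```bash
python3 go.py .5312 -.2528 .105;python3 look.py a10 scene 9 66 66 0 12
```

```text
t 13.35 pos [ 0.5303 -0.2518  0.1122] rot [-3.1395e+00  2.3000e-03  4.4920e-01] w 0.0385 F [-0.17  0.69 -0.27] M [ 0.011 -0.046 -0.085] j [-0.54  0.21  1.42 -0.    1.52  0.58]
row [-0.0021  0.0023  0.0002] [0.04 0.13 0.72] dist 0.7
x0,y0 278 156 tcp in crop 304.86588943640277 195.948513425746
```

View pics/a10.png

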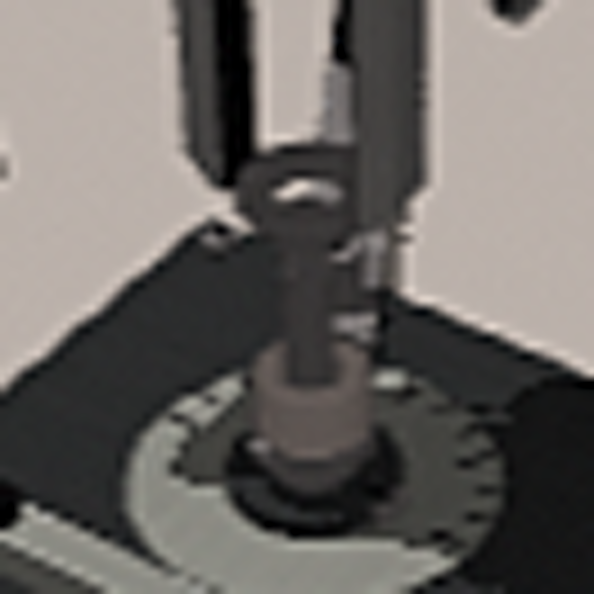

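Call:
drive_tool([
  [[0, 0, 0, 0.03, 0.08, 0.2, 20], [0, 0, 0, 0.03, 0.08, 0.4, 20], [0, 0, 0, 0.03, 0.08, 0.6, 20], [0, 0, 0, 0.03, 0.08, 0.8, 20], [0, 0, 0, 0.03, 0.08, 0.8, 20]],
])

```text
time: 13.9
tool_pos: [0.531, -0.2525, 0.1044]
ee_rot: [-3.14, 0.002, 0.449]
wrist_force: [-0.0, -0.1, -0.4]
width: 0.0377
```

```bash
python3 go.py .5312 -.2528 .1;python3 look.py a11 scene 9 66 66 0 12
```

```text
t 13.9 pos [ 0.531  -0.2525  0.1044] rot [-3.1396e+00  2.1000e-03  4.4900e-01] w 0.0377 F [-0.03 -0.07 -0.39] M [ 0.044 -0.047 -0.017] j [-0.54  0.21  1.43 -0.    1.5   0.58]
row [-0.002   0.0021  0.    ] [0.01 0.03 0.44] dist 0.4
x0,y0 278 158 tcp in crop 302.15703602132743 202.1045743980883
```

View pics/a11.png

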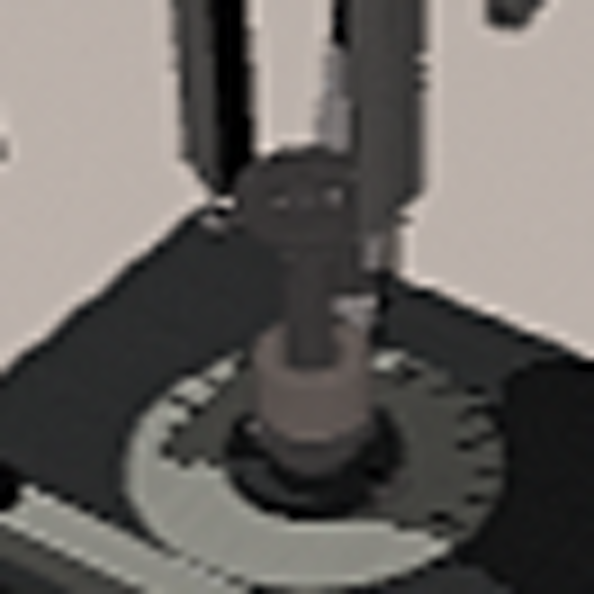

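Threaded with no side force. The nose fills the washer's hole at about (308,195), so I'll continue over the leaves.

Call:
drive_tool([
  [[0, 0, 0, 0.01, 0.02, 0.2, 20], [0, 0, 0, 0.01, 0.02, 0.4, 20], [0, 0, 0, 0.01, 0.02, 0.6, 20], [0, 0, 0, 0.01, 0.02, 0.8, 20]],
])

```text
time: 14.35
tool_pos: [0.5312, -0.2527, 0.0963]
ee_rot: [-3.14, 0.002, 0.449]
wrist_force: [0.0, 0.4, -0.4]
width: 0.0381
```

```bash
python3 go.py .5312 -.2528 .09
```

```text
t 14.35 pos [ 0.5312 -0.2527  0.0963] rot [-3.1398e+00  2.0000e-03  4.4900e-01] w 0.0381 F [ 0.01  0.37 -0.44] M [-0.01   0.028  0.029] j [-0.54  0.22  1.44 -0.    1.49  0.58]
row [-0.0018  0.002   0.    ] [-0.01  0.01  0.63] dist 0.6
```

Call:
drive_tool([
  [[0, 0, 0, 0, 0, 0.15, 20], [0, 0, 0, 0, 0, 0.3, 20], [0, 0, 0, 0, 0, 0.45, 20], [0, 0, 0, 0, 0, 0.6, 20]],
])

```text
time: 14.75
tool_pos: [0.5315, -0.2531, 0.091]
ee_rot: [-3.141, 0.002, 0.449]
wrist_force: [-1.6, -1.2, 2.7]
width: 0.0381
```

```bash
python3 go.py .5312 -.2528 .09
```

```text
t 14.75 pos [ 0.5315 -0.2531  0.091 ] rot [-3.141e+00  1.600e-03  4.489e-01] w 0.0381 F [-1.57 -1.24  2.68] M [-0.162  0.082 -0.018] j [-0.54  0.22  1.45 -0.    1.47  0.58]
row [-0.0006  0.0016 -0.0001] [-0.01 -0.03  0.1 ] dist 0.1
```

Call:
drive_tool([
  [[0, 0, 0, -0.02, 0, 0.2, 20], [0, 0, 0, -0.02, 0, 0.4, 20], [0, 0, 0, -0.02, 0, 0.6, 20], [0, 0, 0, -0.02, 0, 0.8, 20]],
])

```text
time: 15.15
tool_pos: [0.5309, -0.2527, 0.082]
ee_rot: [-3.139, 0.002, 0.449]
wrist_force: [0.7, -0.5, 0.5]
width: 0.0381
```

```bash
python3 go.py .5312 -.2528 .07
```

```text
t 15.15 pos [ 0.5309 -0.2527  0.082 ] rot [-3.1394e+00  2.2000e-03  4.4900e-01] w 0.0381 F [ 0.66 -0.46  0.47] M [-0.008 -0.037 -0.073] j [-0.54  0.23  1.46 -0.    1.46  0.58]
row [-0.0021  0.0022 -0.    ] [0.03 0.03 1.2 ] dist 1.2
```

Call:
drive_tool([
  [[0, 0, 0, 0.02, 0.02, 0.5, 20], [0, 0, 0, 0.02, 0.02, 1.0, 20], [0, 0, 0, 0.02, 0.02, 1.5, 20], [0, 0, 0, 0.02, 0.02, 1.9, 20]],
])

```text
time: 15.55
tool_pos: [0.5308, -0.2526, 0.062]
ee_rot: [-3.139, 0.003, 0.449]
wrist_force: [-0.0, -0.1, -1.0]
width: 0.038
```

```bash
python3 go.py .5312 -.2528 .057;python3 look.py a12 scene 9 66 66 0 12
```

```text
t 15.55 pos [ 0.5308 -0.2526  0.062 ] rot [-3.1385e+00  2.8000e-03  4.4900e-01] w 0.038 F [-0.04 -0.06 -0.97] M [0.023 0.032 0.017] j [-0.54  0.24  1.48 -0.    1.42  0.58]
row [-0.0031  0.0028 -0.    ] [0.03 0.04 0.5 ] dist 0.5
x0,y0 278 173 tcp in crop 307.8324418624699 194.5713592638343
```

View pics/a12.png

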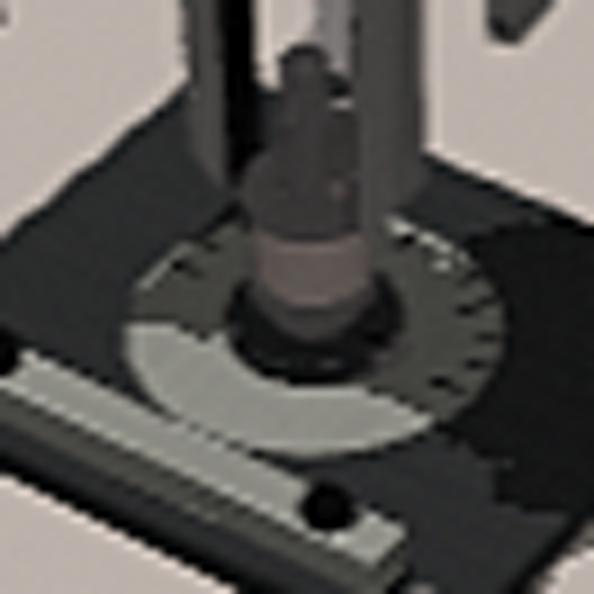

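Washer is held at about (305,200), below the leaves and just over the spacer. I'll lower it onto the spacer.

Call:
drive_tool([
  [[0, 0, 0, 0, 0, 0.15, 20], [0, 0, 0, 0, 0, 0.3, 20], [0, 0, 0, 0, 0, 0.42, 20], [0, 0, 0, 0, 0, 0.54, 20]],
])

```text
time: 16.0
tool_pos: [0.5305, -0.2525, 0.0574]
ee_rot: [-3.138, 0.003, 0.449]
wrist_force: [-3.3, 1.5, 7.6]
width: 0.0381
```

```bash
python3 go.py .5312 -.2528 .057
```

```text
t 16.0 pos [ 0.5305 -0.2525  0.0574] rot [-3.1382e+00  3.1000e-03  4.4900e-01] w 0.0381 F [-3.3   1.52  7.6 ] M [ 0.329  0.585 -0.   ] j [-0.54  0.25  1.49 -0.    1.41  0.58]
row [-0.0034  0.0031 -0.    ] [0.04 0.06 0.04] dist 0.1
```

Call:
drive_tool([
  [[0, 0, 0, 0, 0, -0.1, 60], [0, 0, 0, 0, 0, -0.1, 60], [0, 0, 0, 0, 0, -0.1, 60], [0, 0, 0, 0, 0, -4, 60], [0, 0, 0, 0, 0, -8, 60], [0, 0, 0, 0, 0, -10, 60], [0, 0, 0, 0, 0, -10, 60]],
])

```text
time: 16.7
tool_pos: [0.533, -0.2538, 0.1618]
ee_rot: [3.138, -0.002, 0.449]
wrist_force: [-0.0, 0.3, 0.3]
width: 0.0563
```

```bash
python3 go.py .4411 .2197 .05;python3 look.py a13 scene 9 66 66 0 30
```

```text
t 16.7 pos [ 0.533  -0.2538  0.1618] rot [ 3.1379e+00 -1.6000e-03  4.4900e-01] w 0.0563 F [-0.02  0.27  0.3 ] M [-0.042 -0.012  0.049] j [-0.54  0.19  1.35 -0.    1.61  0.58]
row [ 0.0037 -0.0016  0.    ] [ 12.25 -46.69  11.03] dist 49.5
x0,y0 276 156 tcp in crop 303.3289040612382 34.322200338441746
```

View pics/a13.png

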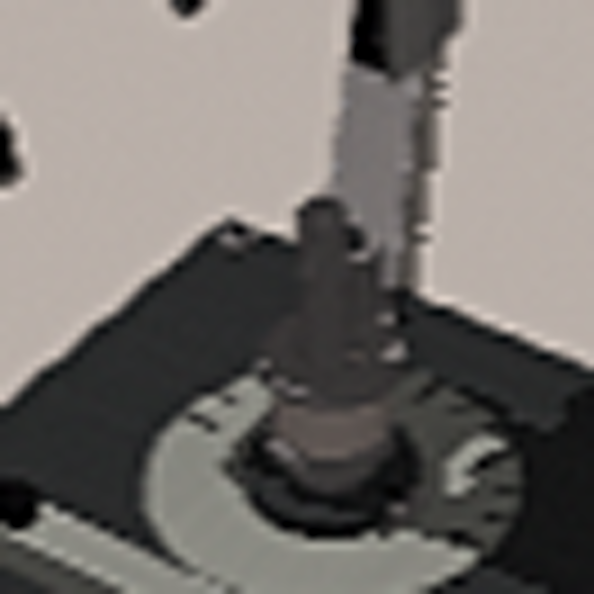

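Call:
drive_tool([
  [[0.004, -0.002, 0, 12.25, -46.7, 0, 60], [0.004, -0.002, 0, 12.25, -46.7, 0, 60], [0.004, -0.002, 0, 12.25, -46.7, 0, 60], [0.004, -0.002, 0, 12.25, -46.7, 2, 60], [0.004, -0.002, 0, 12.25, -46.7, 4, 60], [0.004, -0.002, 0, 12.25, -46.7, 6, 60], [0.004, -0.002, 0, 12.25, -46.7, 8, 60], [0.004, -0.002, 0, 12.25, -46.7, 10, 60], [0.004, -0.002, 0, 12.25, -46.7, 11, 60], [0.004, -0.002, 0, 12.25, -46.7, 11, 60], [0.004, -0.002, 0, 12.25, -46.7, 11, 60], [0.004, -0.002, 0, 12.25, -46.7, 11, 60], [0.004, -0.002, 0, 12.25, -46.7, 11, 60], [0.004, -0.002, 0, 12.25, -46.7, 11, 60]],
])

```text
time: 18.15
tool_pos: [0.4403, 0.2195, 0.0496]
ee_rot: [-3.138, 0.002, 0.447]
wrist_force: [0.1, 1.0, 0.4]
width: 0.0561
```

```bash
python3 go.py .4411 .2197 .0115;python3 look.py a14 scene 6 100 100 0 10
```

```text
t 18.15 pos [0.4403 0.2195 0.0496] rot [-3.1378e+00  1.8000e-03  4.4680e-01] w 0.0561 F [0.14 1.04 0.38] M [-0.049  0.026 -0.014] j [0.34 0.05 1.73 0.   1.37 1.47]
row [-0.0037  0.0018 -0.0022] [0.08 0.03 3.81] dist 3.8
x0,y0 440 270 tcp in crop 306.949436443619 243.84136347140145
```

View pics/a14.png

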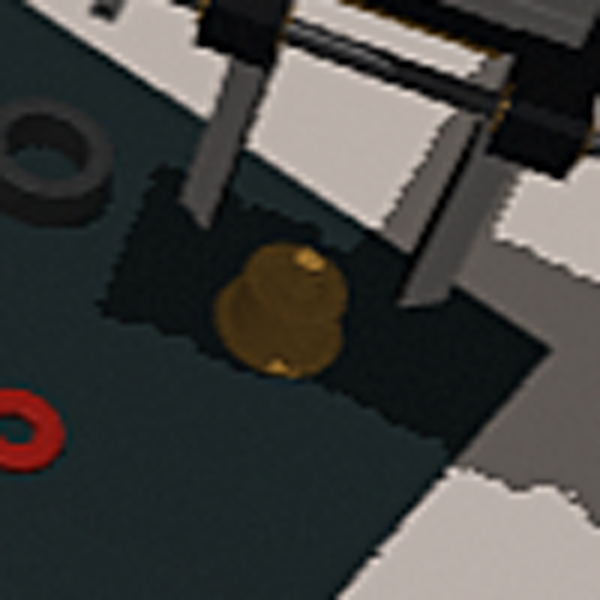

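Call:
drive_tool([
  [[-0.003, 0.002, 0, 0.08, 0.03, 1, 60], [-0.003, 0.002, 0, 0.08, 0.03, 2, 60], [-0.003, 0.002, 0, 0.08, 0.03, 3, 60], [-0.003, 0.002, 0, 0.08, 0.03, 3.7, 60], [-0.003, 0.002, 0, 0.08, 0.03, 3.7, 60], [-0.003, 0.002, 0, 0.08, 0.03, 3.7, 60]],
])

```text
time: 18.8
tool_pos: [0.441, 0.2198, 0.0124]
ee_rot: [-3.141, 0.0, 0.447]
wrist_force: [0.1, -0.1, 0.1]
width: 0.0566
```

```bash
python3 go.py .4411 .2197 .0115;python3 look.py a15 scene 6 100 100 0 0
```

```text
t 18.8 pos [0.441  0.2198 0.0124] rot [-3.1407e+00  1.0000e-04  4.4680e-01] w 0.0566 F [ 0.13 -0.13  0.05] M [-0.015  0.028 -0.01 ] j [0.35 0.08 1.77 0.   1.29 1.47]
row [-0.0009  0.0001 -0.0022] [0.01 0.01 0.09] dist 0.1
x0,y0 435 271 tcp in crop 305.95234161180247 307.7062392600833
```

View pics/a15.png

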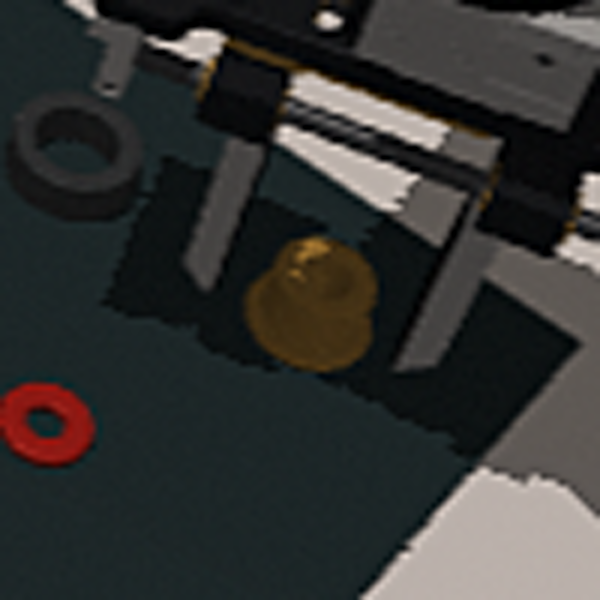

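Call:
drive_tool([
  [[0, 0, 0, 0, 0, 0.05, 20], [0, 0, 0, 0, 0, 0.05, 20], [0, 0, 0, 0, 0, 0.05, 20], [0, 0, 0, 0, 0, 0.05, 20], [0, 0, 0, 0, 0, 0.05, 20]],
])

```text
time: 19.35
tool_pos: [0.4415, 0.2201, 0.0127]
ee_rot: [-3.141, -0.001, 0.447]
wrist_force: [-0.6, 1.2, 0.6]
width: 0.0315
```

```bash
python3 go.py .5312 -.2528 .15
```

```text
t 19.35 pos [0.4415 0.2201 0.0127] rot [-3.1406e+00 -1.5000e-03  4.4680e-01] w 0.0315 F [-0.57  1.24  0.58] M [ 0.078  0.068 -0.036] j [0.35 0.08 1.77 0.   1.29 1.47]
row [-0.001  -0.0015 -0.0022] [-12.33  46.51 -13.79] dist 50.1
```

Call:
drive_tool([
  [[0, 0, 0, 0, 0, -2, 20], [0, 0, 0, 0, 0, -7, 20], [0, 0, 0, 0, 0, -12, 20], [0, 0, 0, 0, 0, -14, 20], [0, 0, 0, -12.33, 46.5, -14.2, 20], [0, 0, 0, -12.33, 46.5, -14.2, 20], [0, 0, 0, -12.33, 46.5, -14.2, 20], [0, 0, 0, -12.33, 46.5, -14.2, 20], [0, 0, 0, -12.33, 46.5, -14.2, 20], [0, 0, 0, -12.33, 46.5, -14.2, 20], [0, 0, 0, -12.33, 46.5, -14.2, 20], [0, 0, 0, -12.33, 46.5, -14.2, 20], [0, 0, 0, -12.33, 46.5, -14.2, 20], [0, 0, 0, -12.33, 46.5, -14.2, 20], [0, 0, 0, -12.33, 46.5, -14.2, 20], [0, 0, 0, -12.33, 46.5, -14.2, 20]],
])

```text
time: 20.95
tool_pos: [0.5307, -0.2529, 0.1531]
ee_rot: [-3.138, -0.001, 0.445]
wrist_force: [0.3, 1.2, -1.8]
width: 0.0319
```

```bash
python3 go.py .5312 -.2528 .125;python3 look.py a16 scene 9 66 66 0 12
```

```text
t 20.95 pos [ 0.5307 -0.2529  0.1531] rot [-3.1384e+00 -7.0000e-04  4.4550e-01] w 0.0319 F [ 0.31  1.25 -1.85] M [ 0.038 -0.005  0.01 ] j [-0.54  0.19  1.36  0.    1.59  0.58]
row [-0.0031 -0.0007 -0.0035] [0.05 0.03 2.81] dist 2.8
x0,y0 277 141 tcp in crop 305.54624047054057 197.20206558277567
```

View pics/a16.png

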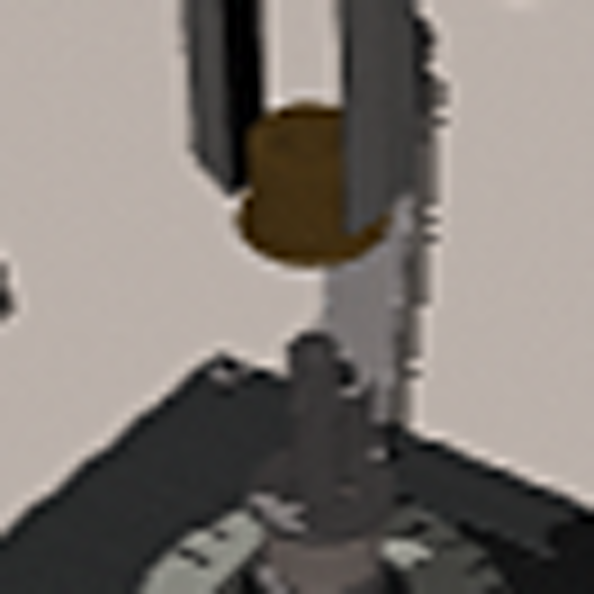

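Call:
drive_tool([
  [[-0.003, 0, -0.003, 0.06, 0.05, 1.0, 20], [-0.003, 0, -0.003, 0.06, 0.05, 2.0, 20], [-0.003, 0, -0.003, 0.06, 0.05, 2.8, 20], [-0.003, 0, -0.003, 0.06, 0.05, 3.0, 20], [-0.003, 0, -0.003, 0.06, 0.05, 3.0, 20]],
])

```text
time: 21.5
tool_pos: [0.5311, -0.2515, 0.1225]
ee_rot: [-3.14, -0.0, 0.45]
wrist_force: [0.3, 0.0, -0.4]
width: 0.0319
```

```bash
python3 go.py .5312 -.2529 .115;python3 look.py a17 scene 12 50 50 0 8
python3 - <<'E'
from h import *
import pickle
s=pickle.load(open("a17.pkl","rb"))
for z in (.14,.115,.1,.08): print(z,proj(s,(.5312,-.2529,z)))
E
```

```text
t 21.5 pos [ 0.5311 -0.2515  0.1225] rot [-3.1405e+00 -1.0000e-04  4.5040e-01] w 0.0319 F [ 0.3   0.01 -0.36] M [ 0.002 -0.023 -0.047] j [-0.54  0.2   1.41  0.    1.53  0.58]
row [-0.0011 -0.0001  0.0014] [-0.05  0.13  0.75] dist 0.8
x0,y0 286 156 tcp in crop 306.5444140621323 220.2316380727924
0.14 (np.float64(310.4287106058522), np.float64(167.2875348360725))
0.115 (np.float64(310.7755209291372), np.float64(176.20891308165423))
0.1 (np.float64(310.97781393594465), np.float64(181.4127155898105))
0.08 (np.float64(311.2410575990434), np.float64(188.18441796305936))
```

View pics/a17.png

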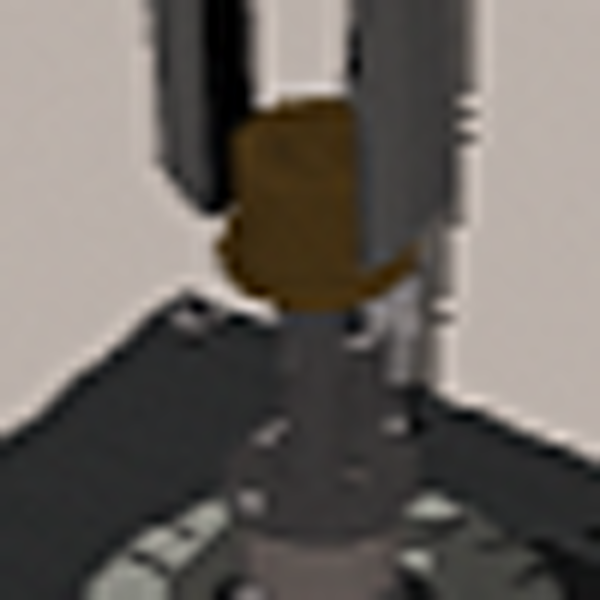

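Call:
drive_tool([
  [[0, 0, 0, -0.03, 0.13, 0.2, 20], [0, 0, 0, -0.03, 0.13, 0.4, 20], [0, 0, 0, -0.03, 0.13, 0.6, 20], [0, 0, 0, -0.03, 0.13, 0.8, 20], [0, 0, 0, -0.03, 0.13, 0.8, 20]],
])

```text
time: 22.05
tool_pos: [0.5315, -0.253, 0.1147]
ee_rot: [-3.141, -0.0, 0.45]
wrist_force: [-0.7, 0.4, -1.1]
width: 0.0315
```

```bash
python3 go.py .5312 -.2529 .11;python3 look.py a18 scene 12 50 50 0 8
```

```text
t 22.05 pos [ 0.5315 -0.253   0.1147] rot [-3.1408e+00 -3.0000e-04  4.5020e-01] w 0.0315 F [-0.69  0.39 -1.08] M [ 0.027  0.004 -0.018] j [-0.54  0.21  1.42  0.    1.52  0.58]
row [-0.0008 -0.0003  0.0012] [-0.02 -0.02  0.47] dist 0.5
x0,y0 285 159 tcp in crop 313.6169773894601 213.99275471012754
```

View pics/a18.png

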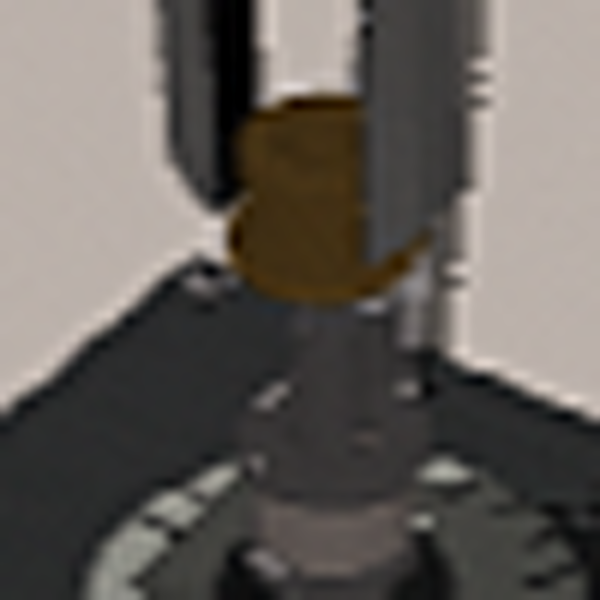

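Call:
drive_tool([
  [[0, 0, 0, 0.02, 0.03, 0.15, 20], [0, 0, 0, 0.02, 0.03, 0.3, 20], [0, 0, 0, 0.02, 0.03, 0.4, 20]],
])

```text
time: 22.4
tool_pos: [0.5319, -0.2532, 0.1107]
ee_rot: [-3.141, -0.0, 0.45]
wrist_force: [-0.7, 0.6, -0.6]
width: 0.0314
```

```bash
python3 go.py .5312 -.2529 .105
```

```text
t 22.4 pos [ 0.5319 -0.2532  0.1107] rot [-3.1409e+00 -4.0000e-04  4.5020e-01] w 0.0314 F [-0.68  0.56 -0.62] M [-0.069 -0.002  0.003] j [-0.54  0.21  1.42  0.    1.51  0.58]
row [-0.0007 -0.0004  0.0012] [-0.04 -0.06  0.57] dist 0.6
```

Call:
drive_tool([
  [[0, 0, 0, 0, 0, 0.12, 20], [0, 0, 0, 0, 0, 0.24, 20], [0, 0, 0, 0, 0, 0.36, 20], [0, 0, 0, 0, 0, 0.48, 20]],
])

```text
time: 22.8
tool_pos: [0.5318, -0.2532, 0.1058]
ee_rot: [-3.141, -0.0, 0.45]
wrist_force: [-0.4, -0.8, -1.1]
width: 0.0319
```

```bash
python3 go.py .5312 -.2529 .105
```

```text
t 22.8 pos [ 0.5318 -0.2532  0.1058] rot [-3.1409e+00 -4.0000e-04  4.5020e-01] w 0.0319 F [-0.45 -0.76 -1.15] M [ 0.003  0.01  -0.034] j [-0.54  0.21  1.43  0.    1.5   0.58]
row [-0.0007 -0.0004  0.0012] [-0.05 -0.05  0.08] dist 0.1
```

Call:
drive_tool([
  [[0, 0, 0, 0, 0, 0.12, 20], [0, 0, 0, 0, 0, 0.24, 20], [0, 0, 0, 0, 0, 0.36, 20]],
])

```text
time: 23.1
tool_pos: [0.5324, -0.253, 0.1026]
ee_rot: [-3.141, -0.002, 0.45]
wrist_force: [0.2, 0.5, 1.0]
width: 0.0319
```

```bash
python3 go.py .5312 -.2529 .105
```

```text
t 23.1 pos [ 0.5324 -0.253   0.1026] rot [-3.1413e+00 -1.6000e-03  4.5030e-01] w 0.0319 F [0.21 0.51 1.01] M [ 0.244 -0.137  0.003] j [-0.54  0.21  1.43  0.    1.49  0.58]
row [-0.0003 -0.0016  0.0013] [-0.1  -0.06 -0.24] dist 0.3
```

Call:
drive_tool([
  [[0, 0, 0, 0, 0, 0.12, 20], [0, 0, 0, 0, 0, 0.24, 20], [0, 0, 0, 0, 0, 0.36, 20]],
])

```text
time: 23.4
tool_pos: [0.5328, -0.2531, 0.1009]
ee_rot: [3.141, -0.003, 0.451]
wrist_force: [-0.8, 2.3, 9.0]
width: 0.0319
```

```bash
python3 go.py .5312 -.2529 .105
```

```text
t 23.4 pos [ 0.5328 -0.2531  0.1009] rot [ 3.1406e+00 -2.8000e-03  4.5050e-01] w 0.0319 F [-0.76  2.3   9.03] M [ 0.446  0.346 -0.056] j [-0.54  0.22  1.43  0.    1.49  0.58]
row [ 0.001  -0.0028  0.0015] [-0.14 -0.08 -0.41] dist 0.4
```

Call:
drive_tool([
  [[0, 0.003, 0, -0.04, -0.03, 0.2, 20], [0, 0.003, 0, -0.04, -0.03, 0.28, 20], [0, 0.003, 0, -0.04, -0.03, 0.36, 20]],
])

```text
time: 23.7
tool_pos: [0.5329, -0.2534, 0.0995]
ee_rot: [3.138, -0.007, 0.451]
wrist_force: [-0.2, 1.6, 4.2]
width: 0.0318
```

```bash
python3 go.py .5312 -.2529 .105;python3 look.py a19 scene 12 50 50 0 8
```

```text
t 23.7 pos [ 0.5329 -0.2534  0.0995] rot [ 3.1381 -0.0072  0.4506] w 0.0318 F [-0.17  1.62  4.24] M [0.264 0.172 0.011] j [-0.54  0.21  1.44  0.    1.48  0.58]
row [ 0.0035 -0.0072  0.0015] [-0.13 -0.11 -0.55] dist 0.6
x0,y0 285 164 tcp in crop 309.3171354771571 218.73723756321715
```

View pics/a19.png

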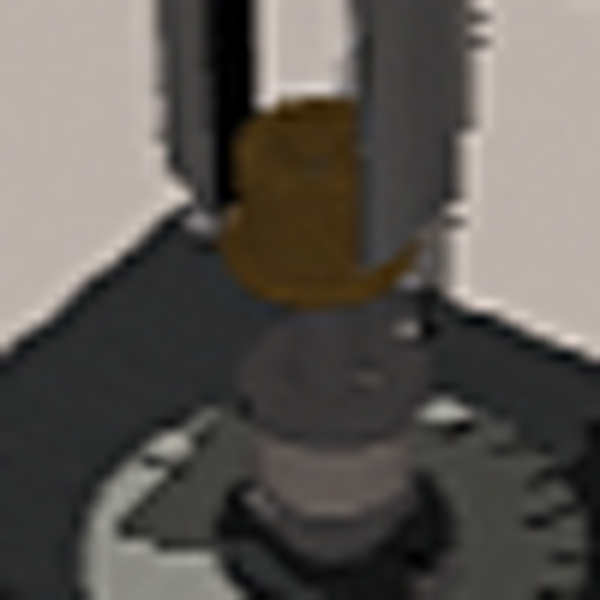

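Call:
drive_tool([
  [[0.003, -0.007, 0, -0.02, -0.03, 0.2, 20], [0.003, -0.007, 0, -0.02, -0.03, 0.35, 20], [0.003, -0.007, 0, -0.02, -0.03, 0.5, 20]],
])

```text
time: 24.05
tool_pos: [0.5327, -0.2531, 0.0937]
ee_rot: [3.141, 0.0, 0.451]
wrist_force: [-0.4, 1.5, 3.1]
width: 0.0317
```

```bash
python3 go.py .5312 -.2529 .105
```

```text
t 24.05 pos [ 0.5327 -0.2531  0.0937] rot [3.1414e+00 1.0000e-04 4.5060e-01] w 0.0317 F [-0.38  1.51  3.06] M [0.2   0.044 0.005] j [-0.54  0.22  1.44 -0.    1.48  0.58]
row [0.0002 0.0001 0.0016] [-0.12 -0.08 -1.13] dist 1.1
```

Call:
drive_tool([
  [[0, 0, 0, -0.01, -0.02, 0.25, 20], [0, 0, 0, -0.01, -0.02, 0.5, 20], [0, 0, 0, -0.01, -0.02, 0.75, 20], [0, 0, 0, -0.01, -0.02, 1.0, 20]],
])

```text
time: 24.45
tool_pos: [0.5325, -0.253, 0.0834]
ee_rot: [3.141, 0.0, 0.451]
wrist_force: [0.7, 1.0, 3.8]
width: 0.0317
```

```bash
python3 go.py .5312 -.2529 .07
```

```text
t 24.45 pos [ 0.5325 -0.253   0.0834] rot [3.1413 0.     0.4506] w 0.0317 F [0.71 1.04 3.78] M [ 0.165 -0.007  0.007] j [-0.54  0.23  1.46 -0.    1.46  0.58]
row [0.0003 0.     0.0016] [-0.11 -0.07  1.34] dist 1.3
```

Call:
drive_tool([
  [[0, 0, 0, 0, -0.01, 0.25, 20], [0, 0, 0, 0, -0.01, 0.5, 20], [0, 0, 0, 0, -0.01, 0.75, 20], [0, 0, 0, 0, -0.01, 0.95, 20]],
])

```text
time: 24.85
tool_pos: [0.5324, -0.253, 0.0737]
ee_rot: [3.141, 0.0, 0.451]
wrist_force: [0.4, 1.1, 2.5]
width: 0.0318
```

```bash
python3 go.py .5312 -.2529 .07
```

```text
t 24.85 pos [ 0.5324 -0.253   0.0737] rot [3.1413e+00 1.0000e-04 4.5060e-01] w 0.0318 F [0.36 1.14 2.48] M [ 0.151 -0.059  0.01 ] j [-0.54  0.23  1.47 -0.    1.44  0.58]
row [0.0003 0.0001 0.0016] [-0.11 -0.06  0.37] dist 0.4
```

Call:
drive_tool([
  [[0, 0, 0, 0, -0.01, 0.12, 20], [0, 0, 0, 0, -0.01, 0.24, 20], [0, 0, 0, 0, -0.01, 0.34, 20]],
])

```text
time: 25.15
tool_pos: [0.5321, -0.2527, 0.0702]
ee_rot: [-3.141, 0.001, 0.451]
wrist_force: [-0.9, 1.3, 4.3]
width: 0.0317
```

```bash
python3 go.py .5312 -.2529 .07
```

```text
t 25.15 pos [ 0.5321 -0.2527  0.0702] rot [-3.1411e+00  7.0000e-04  4.5060e-01] w 0.0317 F [-0.91  1.31  4.32] M [ 0.212  0.19  -0.007] j [-0.54  0.24  1.47 -0.    1.43  0.58]
row [-0.0005  0.0007  0.0016] [-0.09 -0.02  0.02] dist 0.1
```

Call:
drive_tool([
  [[0, 0, 0, 0, -0.01, 0.08, 20], [0, 0, 0, 0, -0.01, 0.16, 20], [0, 0, 0, 0, -0.01, 0.22, 20]],
])

```text
time: 25.45
tool_pos: [0.5322, -0.2528, 0.0701]
ee_rot: [3.141, 0.0, 0.451]
wrist_force: [-3.7, 3.0, 11.2]
width: 0.0316
```

```bash
python3 go.py .5312 -.2529 .07
```

```text
t 25.45 pos [ 0.5322 -0.2528  0.0701] rot [3.1412e+00 2.0000e-04 4.5060e-01] w 0.0316 F [-3.73  3.01 11.25] M [0.531 0.648 0.013] j [-0.54  0.24  1.47 -0.    1.43  0.58]
row [0.0004 0.0002 0.0016] [-0.1  -0.03  0.01] dist 0.1
```

Call:
drive_tool([
  [[0, 0, 0, 0, 0, 0.24, 20], [0, 0, 0, 0, 0, 0.3, 20], [0, 0, 0, 0, 0, 0.35, 20], [0, 0, 0, 0, 0, 0.38, 20]],
])

```text
time: 25.85
tool_pos: [0.5323, -0.2528, 0.07]
ee_rot: [3.14, -0.0, 0.451]
wrist_force: [-4.6, 4.2, 15.0]
width: 0.0317
```

```bash
python3 go.py .5312 -.2529 .07
```

```text
t 25.85 pos [ 0.5323 -0.2528  0.07  ] rot [ 3.140e+00 -5.000e-04  4.507e-01] w 0.0317 F [-4.63  4.24 15.03] M [0.783 1.016 0.006] j [-0.54  0.24  1.47 -0.    1.43  0.58]
row [ 0.0016 -0.0005  0.0017] [-0.1  -0.03  0.  ] dist 0.1
```

Call:
drive_tool([
  [[0, 0, 0, 0, 0, 0.42, 20], [0, 0, 0, 0, 0, 0.47, 20], [0, 0, 0, 0, 0, 0.52, 20], [0, 0, 0, 0, 0, 0.52, 20]],
])

```text
time: 26.25
tool_pos: [0.5324, -0.2528, 0.07]
ee_rot: [3.138, -0.001, 0.451]
wrist_force: [-7.0, 4.6, 19.1]
width: 0.0313
```

```bash
python3 go.py .5312 -.2529 .07
```

```text
t 26.25 pos [ 0.5324 -0.2528  0.07  ] rot [ 3.1383e+00 -1.4000e-03  4.5080e-01] w 0.0313 F [-7.01  4.59 19.14] M [ 1.084  1.464 -0.054] j [-0.54  0.23  1.47 -0.    1.43  0.58]
row [ 0.0032 -0.0014  0.0018] [-0.11 -0.04  0.  ] dist 0.1
```

Call:
drive_tool([
  [[0, 0, 0, 0, 0, 0.54, 20], [0, 0, 0, 0, 0, 0.55, 20], [0, 0, 0, 0, 0, 0.55, 20], [0, 0, 0, 0, 0, 0.55, 20], [0, 0, 0, 0, 0, 0.55, 20], [0, 0, 0, 0, 0, 0.55, 20], [0, 0, 0, 0, 0, 0.55, 20]],
])

```text
time: 26.95
tool_pos: [0.5324, -0.2527, 0.07]
ee_rot: [3.137, -0.002, 0.451]
wrist_force: [-7.8, 5.6, 20.4]
width: 0.0317
```

```bash
python3 go.py .5312 -.2529 .07
```

```text
t 26.95 pos [ 0.5324 -0.2527  0.07  ] rot [ 3.1367e+00 -2.3000e-03  4.5100e-01] w 0.0317 F [-7.8   5.64 20.42] M [ 1.079  1.551 -0.04 ] j [-0.54  0.23  1.48 -0.    1.43  0.58]
row [ 0.0049 -0.0023  0.002 ] [-0.11 -0.04  0.  ] dist 0.1
```

Call:
drive_tool([
  [[0.002, -0.001, 0, 0, 0, 0.2, 20], [0.004, -0.002, 0, 0, 0, 0.05, 20], [0.004, -0.002, 0, 0, 0, 0, 40], [0.004, -0.002, 0, 0, 0, 0, 60], [0.004, -0.002, 0, 0, 0, 0, 60], [0.004, -0.002, 0, 0, 0, 0, 60], [0.004, -0.002, 0, 0, 0, -3, 60], [0.004, -0.002, 0, 0, 0, -7, 60], [0.004, -0.002, 0, 0, 0, -10, 60], [0.004, -0.002, 0, 0, 0, -10, 60]],
])

```text
time: 27.95
tool_pos: [0.5345, -0.2539, 0.176]
ee_rot: [3.132, -0.006, 0.451]
wrist_force: [0.3, -0.0, 0.2]
width: 0.0563
```

```bash
python3 go.py .5312 -.2529 .07;python3 look.py a20 scene 9 66 66 0 30
```

```text
t 27.95 pos [ 0.5345 -0.2539  0.176 ] rot [ 3.1316 -0.0062  0.451 ] w 0.0563 F [ 0.29 -0.05  0.25] M [-0.018 -0.03  -0.048] j [-0.54  0.18  1.33 -0.    1.62  0.58]
row [ 0.01   -0.0062  0.002 ] [-0.32 -0.34 10.59] dist 10.6
x0,y0 275 151 tcp in crop 305.1192422851518 32.863054184872965
```

View pics/a20.png

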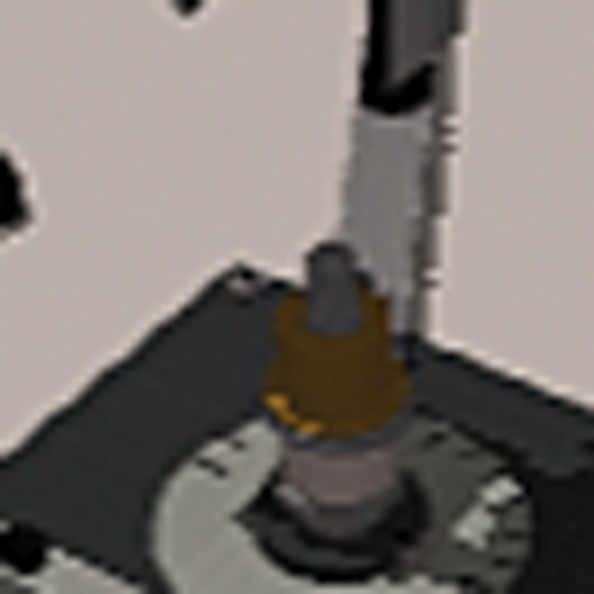

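The bushing is seated at (337,370), with the washer edge and spacer visible below it. I'll move clear for a final check.

Call:
drive_tool([
  [[0.01, -0.006, 0, -12, 5, -3, 60], [0.01, -0.006, 0, -22, 10, -3, 60], [0.01, -0.006, 0, -22, 10, -3, 60], [0.01, -0.006, 0, -22, 10, -3, 60], [0.01, -0.006, 0, -22, 10, -3, 60], [0.01, -0.006, 0, -22, 10, -3, 60], [0.01, -0.006, 0, -22, 10, -3, 60], [0.01, -0.006, 0, -22, 10, -3, 60]],
])

```text
time: 28.8
tool_pos: [0.3791, -0.4377, 0.201]
ee_rot: [-3.134, 0.002, 0.452]
wrist_force: [0.2, 0.7, 0.4]
width: 0.0564
```

```bash
python3 - <<'E'
from h import *
import pickle
S=robot.snapshot("scene");T=robot.snapshot("top")
cv2.imwrite("pics/fs.png",cv2.resize(S["img"][170:225,285:340],None,fx=10,fy=10,interpolation=cv2.INTER_CUBIC)); cv2.imwrite("pics/ft.png",T["img"])
for s,n in((S,"scene"),(T,"top")):
    W=cloud(s); d=np.hypot(W[...,0]-.531,W[...,1]+.252); m=(d<.03)&(W[...,2]>.03)
    hsv=cv2.cvtColor(s["img"],cv2.COLOR_BGR2HSV); b=m&(hsv[...,1]>120)
    print(n,"max z",np.sort(W[m][:,2])[-4:].round(4),"brass z",np.percentile(W[b][:,2],[5,50,95]).round(4),b.sum())
    print([ [round(v,1) for v in proj(s,(.531,-.2525,z))] for z in(.035,.055,.061,.065,.087,.110)])
E
```

```text
scene max z [0.1098 0.1099 0.1099 0.11  ] brass z [0.0637 0.0759 0.0881] 172
[[np.float64(312.0), np.float64(202.8)], [np.float64(311.7), np.float64(196.4)], [np.float64(311.6), np.float64(194.5)], [np.float64(311.6), np.float64(193.2)], [np.float64(311.3), np.float64(185.9)], [np.float64(311.0), np.float64(178.0)]]
top max z [0.1103 0.1108 0.1117 0.1123] brass z [0.0627 0.0859 0.0907] 153
[[np.float64(390.1), np.float64(282.3)], [np.float64(391.2), np.float64(282.3)], [np.float64(391.6), np.float64(282.3)], [np.float64(391.8), np.float64(282.3)], [np.float64(393.1), np.float64(282.3)], [np.float64(394.5), np.float64(282.4)]]
```

View pics/fs.png

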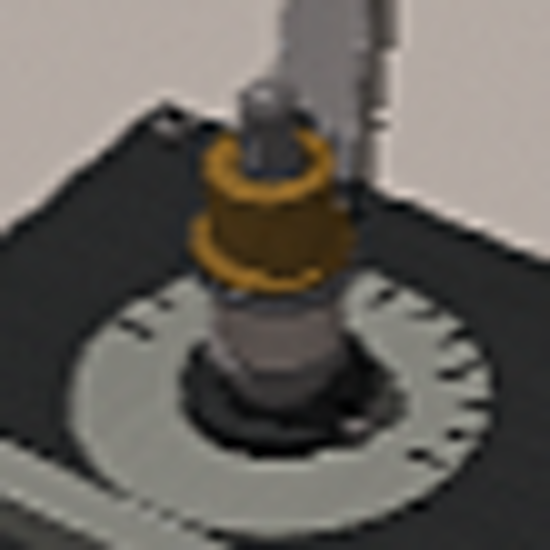

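View pics/ft.png

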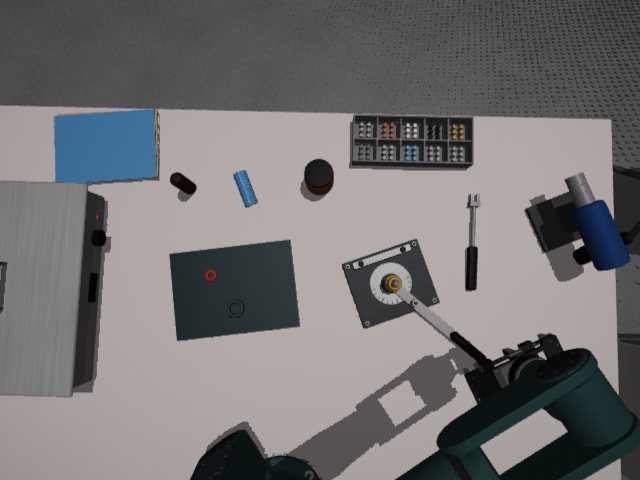

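```bash
python3 -c "
from bench import robot
print(robot.get_obs()['wrist_force'],robot.get_obs()['time']);print(robot.close_job())"
```

```text
[-0.00381149  0.43480849 -0.51360473] 28.9
the job is handed in; nothing more can be done
None
```

The jig is set up and handed in at 28.9 s of the 72 s allowed. The white spacer, steel washer and brass bushing (flange down) were threaded onto the post in that order, and each was felt firmly home at about the height its thickness called for. The highest vertical force I read was about 20 N, the bedding push included.

- **Bedding push:** I pushed on the bushing while gripping it, at 19–20 N vertical for about 0.7 s. Side force during it was up to about 8 N and 6 N along x and y. I then opened the jaws and moved clear.
- **Stack height:** in the final pictures about 22 mm of post stands above the bushing, against 23 mm expected for a fully seated stack. The washer and spacer show below the flange with no visible gap or tilt.
- **Surroundings:** the wrist reads about 0.7 N, so the arm is touching nothing. The bystanders are where they were in the top view.
- **Disagreement:** the two cameras differed by 3–7 mm in y. I worked from a compromise between them and centred each part by picture and side force.
- **Not seen:** the pictures are too coarse to show the spring leaves standing out over the bushing's top, so that rests on the seating height alone.

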